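# Oil the drawer runners and put the set-up pieces away

## Robot

A 6-joint arm with a two-finger parallel gripper is mounted at the origin on the work surface. World frame = base frame: x ahead of the robot, y to its left, z up, the work surface at z = 0. Lengths are in m, angles in rad, forces in N, time in s.
With the tool pointing down it reaches from about 0.35 to 0.925 m from the base axis. Payload 6.4 kg.
Tool frame: the origin (TCP) lies at the very end of the fingers, on their centre line; the grasp point (between the pads) lies 19 mm behind it (r.pinch_z is the distance from the TCP to the grasp point, in m); z points along the fingers, y is the direction in which the jaws open and shut (so a half turn about z gives the same grasp; the last joint's range is limited). The gripper opens to 94 mm and grips with 3 to 60 N. Pads are 16 mm wide; open, the fingers measure 119 mm over their backs; the gripper's body (75 mm by 177 mm) begins 78 mm behind the grasp point.
Start: joints at [-1.29, 0.245, 1.558, -0, 1.339, -0.174], TCP at [0.286, -0.584, 0.169] pointing down, gripper open.
Joint ranges: [-3.13, 3.13], [-1.02, 2.26], [0.13, 2.54], [-0.95, 4.09], [0.21, 2.88], [-2.74, 2.74]. Speed limits (rad/s): [2.57, 2.57, 3.14, 3.14, 3.14, 3.14].

## Interface

Orientations are given as [roll, pitch, yaw] about the fixed x, y, z axes, in that order (R = Rz(yaw) Ry(pitch) Rx(roll)).
In Python, from bench import r gives the robot as it stands.
- The arm moves only by the tool step_arm, never from a script. Its argument "deltas" is a list of rows, each a list of 7 numbers: the shift along the tool's x, y, z in m, then the turn, a rotation vector about the tool's x, y, z in rad, then the finger opening in m, from 0 to 0.094. In form: [[tx, ty, tz, ax, ay, az, grip], ...]. A call has 1 to 10 rows; each row is the pose to reach, as a shift and turn from the pose commanded when the call began, along the tool's axes at that moment; what a row does not reach only later rows make up. A row lasts 1/8 s, in which the tool goes at most 62.5 mm and 10.7 degrees, less where a joint would pass 70% of its speed; a pose out of reach is approached as far as the arm can. A call with a gripper value outside its range is refused whole. The fingers move at their own pace and stop on an object; the grip force is fixed at half the most. Time passes only in rows, so rows that repeat a pose let the fingers close. It gives the time, the measured TCP pose, the force and the opening at its end, in the units of the state.
- r.get_state(): the state, without advancing time (a new reading comes with each control period).
- r.read_camera(name): name is "scene" or "side" or "wrist"; returns a dict with "pixels" (384x512x3 uint8, red, green, blue), "range_z" (384x512 float32, m along the optical axis (not along the pixel's ray), 0 where there is no reading), "mtx" (3x3 intrinsics, pixels), "extrinsics" (4x4, takes a point from world to camera coordinates). Camera axes: x right, y up, looking along -z (the intrinsics and any distortion apply to the point x, -y, -z); pixel columns grow to the right and rows downward; lengths in m; the calibration is good to about 2 mm. A picture is of the moment at which its call begins.
- r.finish_job(): hands the job in, once; it reports no verdict.
The state is a dict: "clock": time; "q": joint angles; "joint_vel": joint speeds; "tau": joint torques, N m; "eef_pos": TCP position; "ee_rot": TCP orientation; "force": force on the tool from outside, world axes, zero at the start; "torque": the same for the moment, N m; "opening": finger opening in m.
Only numpy, scipy, OpenCV 4.12 (cv2) and the standard library are available. Lean on these libraries where they do the work, as an engineer would, in place of code of your own. Each camera call takes 0.05 s, during which the arm holds its last target. There are 200 camera calls.

## Task

Oil the runners of the open drawer: dip the brush tip well into the oil cup and dab the left runner with it, then dip again and dab the right runner. Put the machinist's set-up pieces that are lying out (V-block, parallel bar, collet, step block; two to four of them are there) side by side on the drawer's floor, stand the brush back upright between the prongs of its rack hanging by its collar, and slide the drawer fully shut. Keep the cup upright and leave the other things on the bench where they are.

Things in the scene. Friction and masses are not known exactly. Their poses are not given: they have to be found in the camera images.
- brush: upright round oil brush, 160 mm long, 70 g, hanging in the rack (tip 15 mm above the bench). Origin: centre of the stiff bristle tip; z runs up the handle. From the tip: bristles 14 mm thick to 30 mm, ferrule 16 mm thick to 60, wooden collar 32 mm in diameter 60 to 68, square wooden handle 16 x 16 mm (faces along its x and y) 68 to 160. Grip it about 125 mm above the tip.
- rack_seat (a point): place of the brush in the fixed blue rack: midway between two prongs, level with their tops, 75 mm above the bench. x runs along the prongs towards the rack's post. Prongs 12 mm wide, 22 mm apart, from 36 mm before to 42 mm behind this point, where the post begins (as high as the prongs). The collar rests on both prongs, so the tip is 60 mm below; up to 25 mm along the prongs will do.
- oil_cup: small open round aluminium cup, 50 mm tall, 60 mm outside and 52 mm inside diameter, loose, about 350 g. Origin: centre of its underside; inner floor 5 mm higher. A dip brings the brush tip at least 20 mm below the rim.
- chest_drawer0 (a joint): how far the drawer of the fixed grey chest is open, m: 0 fully shut (hard stop), 0.12 to 0.145 at the start. It shuts along the drawer's +x (away from the robot) against about 1 N friction and 4 N s/m damping, and stays where it is left. Chest 240 mm deep, 310 wide, 85 high, turned up to 6 degrees either way.
- chest_drawer0_handle (a point): middle of the drawer's handle bar, 47 mm above the bench, moves with the drawer. x points into the chest (shutting direction), y left along the bar. Bar 120 mm long, 11 mm thick, 35 mm before the front panel (15 mm thick, 304 wide, top 72 mm above the bench). It can be pushed from the robot's side with closed fingers pointing down.
- drawer_floor (a point): point on the drawer's floor in its open part, 22 mm above the bench, midway between the sides; moves with the drawer, axes as the handle's. The inside reaches from 52 mm before to 142 mm behind it and is 255 mm wide between the runners, whose tops are 45 mm above the floor. Pieces up to 48 mm high pass under the chest's top.
- runner_left_spot (a point): polished steel runner strip, 200 x 12 x 4 mm, along the top edge of the drawer's left side wall (+y as seen by the robot). This point: on its top face, midway across, 45 mm in front of the strip's middle, in the exposed part; moves with the drawer, 67 mm above the bench. A dab with the bristle tip anywhere on the exposed strip counts.
- runner_right_spot (a point): polished steel runner strip, 200 x 12 x 4 mm, along the top edge of the drawer's right side wall (-y as seen by the robot). This point: on its top face, midway across, 45 mm in front of the strip's middle, in the exposed part; moves with the drawer, 67 mm above the bench.
- vblock: steel V-block, 50 (x) x 34 (y) x 31 mm high, groove along x in its top; 250 g. Origin: centre of its underside, z up. It starts on the bench to the right of the chest, and may be absent.
- parallel: steel parallel bar, 70 (x) x 26 (y) x 26 mm high, with dark round holes; 280 g. Origin: centre of its underside, z up. It starts on the bench to the right of the chest, and may be absent.
- collet: upright steel collet, cylinder 32 mm in diameter, 34 mm high, dark slots; 150 g. Origin: centre of its underside, z up. It starts on the bench to the right of the chest, and may be absent.
- stepblock: steel step block, 48 (x) x 30 (y) x 36 mm high: three steps rising towards +x, 14, 26 and 36 mm high; 220 g. Origin: centre of its underside, z up. It starts on the bench to the right of the chest, and may be absent.
- wrench: bystander, to be left where it is: steel wrench 180 mm long, lying left of the drawer
- screwdriver: bystander, to be left where it is: black screwdriver 200 mm long, lying near the robot
- drill_chuck: bystander, to be left where it is: dark drill chuck 48 mm in diameter, 66 mm high, standing right of the chest
- spare_box: bystander, to be left where it is: cardboard box 60 x 80 x 35 mm, near the robot on the right
- oil_bottle: bystander, to be left where it is: red bottle 60 mm in diameter, 160 mm tall, far left
- oak_block: bystander, to be left where it is: dark oak block 90 x 50 x 40 mm, near the robot on the left
Mind the look-alikes: they are no part of the job. What is shaped like the parallel but green or red is not meant.

How it is judged:
By the outcome, as a careful person would: the job done as asked, in the order asked, and still so for the second after the job is handed in, with the robot touching nothing.
Of vblock, parallel, collet, stepblock only 2 to 4 are there at a start; the rules pass over those that are not, and their reading is None.
At some moment in a run one of vblock, parallel, collet, stepblock may be knocked a few centimetres aside while the robot is not near it.
It also fails if it takes over 210 s, if anything falls off the work surface, if the arm or the gripper's body presses on something with over 40 N, if the wrist force passes 120 N, or if a joint passes its speed limit or range.

## Working session

There is one attempt and no reset: what is moved stays moved. The work goes in short steps, Python scripts to look and compute and a tool call to move; the robot and the scene stay as the last step left them, time stands still between calls to the robot, and variables do not carry over. Pictures are saved under pics/ and viewed, about 12 in all and at most 16, crops included, and the job is handed in when it is done.

Besides the shell and the picture viewer there is one more tool, called after "Emit:" as name([rows], argument=value, ...), one row to a line, values as JSON. step_arm: Moves the arm, as the interface text tells. Its arguments: {"type":"object","properties":{"deltas":{"type":"array","items":{"type":"array","items":{"type":"number"}}}},"required":["deltas"]}

```bash
ls; mkdir -p pics; cat > h.py <<'E'
import numpy as np, cv2
from scipy.spatial.transform import Rotation as R
from bench import r
def cam(n):
    c=r.read_camera(n); K=np.array(c["mtx"]);E=np.array(c["extrinsics"]);z=c["range_z"]
    v,u=np.mgrid[:z.shape[0],:z.shape[1]]
    P=np.stack([(u-K[0,2])/K[0,0]*z,-(v-K[1,2])/K[1,1]*z,-z],-1)
    Ei=np.linalg.inv(E); W=P@Ei[:3,:3].T+Ei[:3,3]; W[z==0]=np.nan
    return c["pixels"],W,K,E
def save(n,img,s=1):
    cv2.imwrite("pics/"+n,cv2.resize(img[...,::-1],None,fx=s,fy=s,interpolation=cv2.INTER_CUBIC))
E
python3 - <<'E'
from h import *
s=r.get_state(); print(s)
for n in("scene","side","wrist"):
    p,W,K,E=cam(n); save(n+"0.png",p,1.5); np.savez("/tmp/%s0.npz"%n,p=p,W=W,K=K,E=E); print(n,K.round(1).tolist(),np.linalg.inv(E)[:3].round(3).tolist())
E
```

```text
pics
{'clock': 0.0, 'q': array([-1.29010207e+00,  2.45758028e-01,  1.55897117e+00, -3.81762447e-05,
        1.33869945e+00, -1.74063749e-01]), 'joint_vel': array([ 0.00096471,  0.00105516,  0.00080645, -0.00104557, -0.00133487,
        0.00019371]), 'tau': array([ 9.17948273e-04, -4.15837991e+01, -3.14598584e+01,  6.85567874e-02,
        3.32336908e-02, -1.28368220e-04]), 'eef_pos': array([ 0.2853418 , -0.58329587,  0.1676043 ]), 'ee_rot': array([-3.13977797e+00, -2.81393872e-04,  4.54766562e-01]), 'force': array([ 0.2379497 ,  1.01236264, -0.19694364]), 'torque': array([-0.03246334, -0.01234427,  0.00990699]), 'opening': 0.09393679759613162}
scene [[472.7, 0.0, 259.1], [0.0, 472.7, 194.0], [0.0, 0.0, 1.0]] [[-0.522, -0.71, 0.474, 1.254], [0.853, -0.436, 0.285, 0.442], [0.004, 0.553, 0.833, 1.269]]
side [[485.7, 0.0, 252.7], [0.0, 485.7, 191.5], [0.0, 0.0, 1.0]] [[-0.893, 0.285, -0.349, 0.14], [-0.45, -0.549, 0.704, 0.927], [0.009, 0.785, 0.619, 0.885]]
wrist [[315.5, 0.0, 254.9], [0.0, 315.5, 189.4], [0.0, 0.0, 1.0]] [[0.439, 0.868, 0.231, 0.352], [-0.899, 0.425, 0.11, -0.551], [-0.003, -0.256, 0.967, 0.384]]
```

View pics/scene0.png

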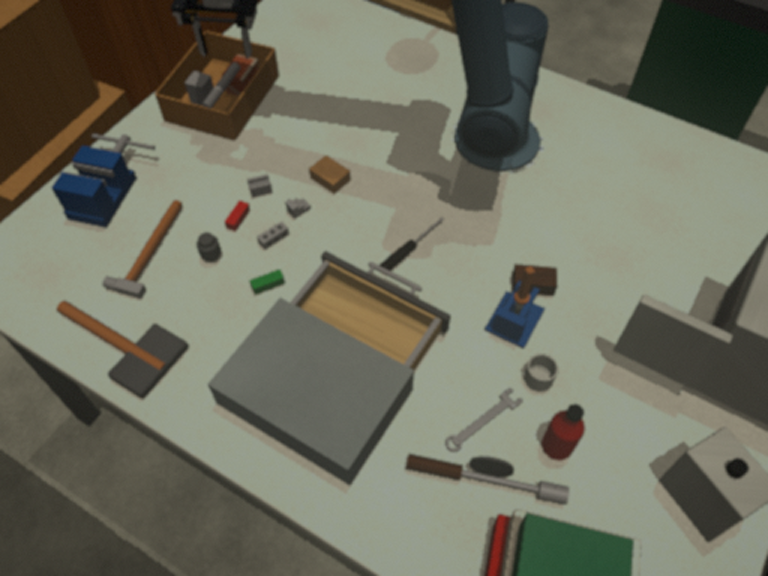

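View pics/side0.png

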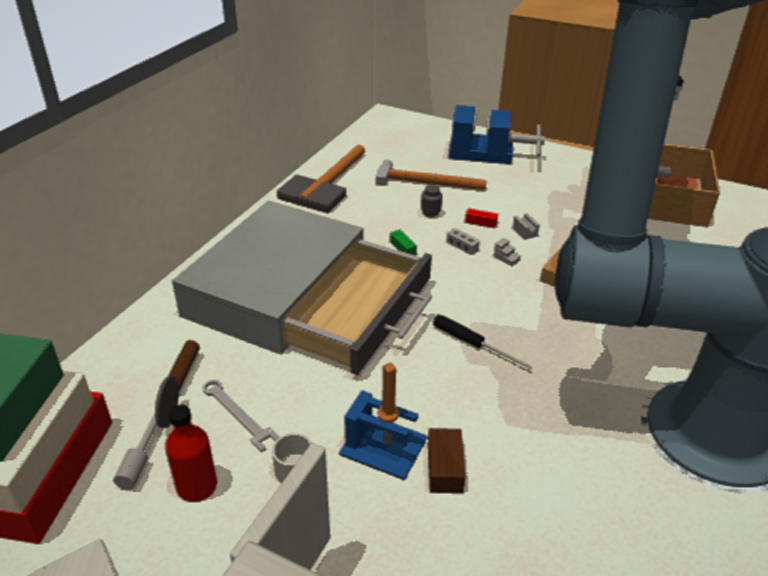

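View pics/wrist0.png

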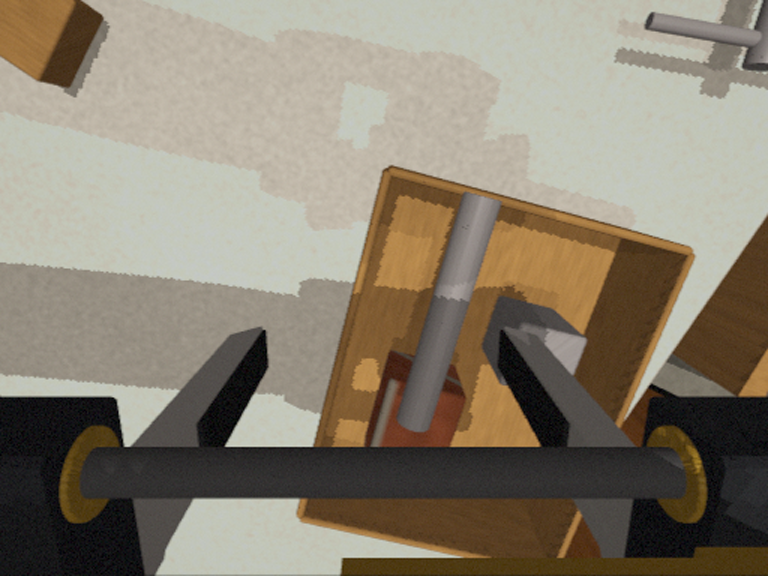

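Scene view (1.5x pixels): V-block (259,185), three-hole steel parallel (273,234) and step block (298,206). There is no collet. The look-alikes are red (237,215) and green (267,281), and the drill chuck is at (208,247). The brush is in the rack at (520,292), the cup at (541,372), the drawer is open at (380,305) and the wrench is at (485,420). I'll confirm with a crop and measure from the point clouds.

```bash
python3 - <<'E'
from h import *
D={n:np.load(f"/tmp/{n}0.npz") for n in("scene","side")}
p=D["scene"]["p"]; a=p[105:205,125:225]; q=D["side"]["p"]; b=q[120:190,255:385]
a=cv2.resize(a,(400,400),interpolation=3); b=cv2.resize(b,(743,400),interpolation=3)[:,343:743]
save("crop1.png",np.hstack([a,b]))
W=np.concatenate([D[n]["W"].reshape(-1,3) for n in D]); C=np.concatenate([D[n]["p"].reshape(-1,3) for n in D])
for n in D:
    w=D[n]["W"].reshape(-1,3); t=w[(abs(w[:,2])<.01)&(w[:,0]>.3)&(w[:,0]<.9)&(abs(w[:,1])<.5)]; print(n,"bench z",np.median(t[:,2]).round(4))
# height grid components
res=.002; x0,y0=.2,-.6; H=np.zeros((450,600))
ok=np.isfinite(W).all(1)&(W[:,2]<.3)&(W[:,2]>-.02); W=W[ok];C=C[ok]
i=((W[:,0]-x0)/res).astype(int); j=((W[:,1]-y0)/res).astype(int); m=(i>=0)&(i<450)&(j>=0)&(j<600)
np.maximum.at(H,(i[m],j[m]),W[m,2])
M=cv2.morphologyEx((H>.008).astype(np.uint8),cv2.MORPH_CLOSE,np.ones((3,3)))
n,L,S,_=cv2.connectedComponentsWithStats(M)
for k in range(1,n):
    if S[k,4]<40: continue
    s=m.copy(); s[m]=L[i[m],j[m]]==k; w=W[s]; w=w[w[:,2]>.008]
    top=np.percentile(w[:,2],98); tt=w[w[:,2]>top-.006]
    rc=cv2.minAreaRect(w[:,:2].astype(np.float32)*1000); rt=cv2.minAreaRect(tt[:,:2].astype(np.float32)*1000)
    print(k,"top %.3f"%top,"all",np.round(rc[0]),np.round(rc[1]),round(rc[2]),"top",np.round(rt[0]),np.round(rt[1]),round(rt[2]),"col",C[s].mean(0).round(),len(w))
np.save("/tmp/H.npy",H)
E
```

```text
scene bench z -0.001
side bench z 0.0004
1 top 0.091 all [ 284. -570.] [ 52. 168.] 85 top [ 282. -570.] [ 50. 165.] 85 col [68. 54. 37.] 813
3 top 0.299 all [259.  87.] [ 60. 144.] 41 top [261.  85.] [ 55. 140.] 39 col [76. 79. 74.] 1769
14 top 0.285 all [ 265. -529.] [19. 22.] 71 top [ 271. -529.] [ 6. 10.] 30 col [70. 67. 58.] 100
20 top 0.039 all [ 334. -277.] [87. 65.] 81 top [ 334. -278.] [81. 62.] 82 col [109.  86.  59.] 565
23 top 0.028 all [402.  -6.] [ 27. 199.] 79 top [450. -15.] [ 24. 101.] 77 col [81. 78. 69.] 638
25 top 0.169 all [418. 272.] [200. 104.] 6 top [450. 270.] [19. 20.] 60 col [56. 59. 68.] 3991
31 top 0.034 all [ 446. -399.] [43. 58.] 51 top [ 446. -398.] [38. 55.] 49 col [99. 97. 89.] 350
34 top 0.038 all [ 450. -288.] [38. 53.] 73 top [ 465. -292.] [33. 20.] 81 col [110. 106.  98.] 316
35 top 0.232 all [443. 535.] [130.  27.] 90 top [443. 535.] [130.  25.] 90 col [94. 92. 81.] 4926
41 top 0.029 all [ 546. -388.] [75. 33.] 9 top [ 546. -387.] [71. 32.] 5 col [131.  56.  47.] 364
42 top 0.030 all [ 547. -285.] [35. 75.] 73 top [ 547. -284.] [30. 74.] 74 col [
[... 399 characters left out ...]
[133. 129. 120.] 154
52 top 0.030 all [ 655. -220.] [35. 75.] 58 top [ 655. -218.] [29. 75.] 59 col [ 54. 103.  57.] 385
54 top 0.068 all [ 659. -369.] [47. 54.] 73 top [ 658. -372.] [37. 36.] 53 col [74. 73. 65.] 496
55 top 0.161 all [665. 460.] [60. 65.] 65 top [665. 459.] [28. 29.] 47 col [86. 31. 26.] 2259
70 top 0.076 all [794. 375.] [ 36. 294.] 18 top [781. 374.] [ 9. 53.] 21 col [91. 84. 74.] 2401
71 top 0.012 all [757. 293.] [28. 41.] 24 top [757. 293.] [28. 41.] 24 col [130. 127. 118.] 56
80 top 0.202 all [887. 528.] [125. 188.] 17 top [899. 541.] [ 94. 146.] 17 col [70. 71. 54.] 8694
83 top 0.030 all [ 932. -405.] [143. 295.] 1 top [ 934. -406.] [141. 293.] 2 col [92. 78. 63.] 2844
```

View pics/crop1.png

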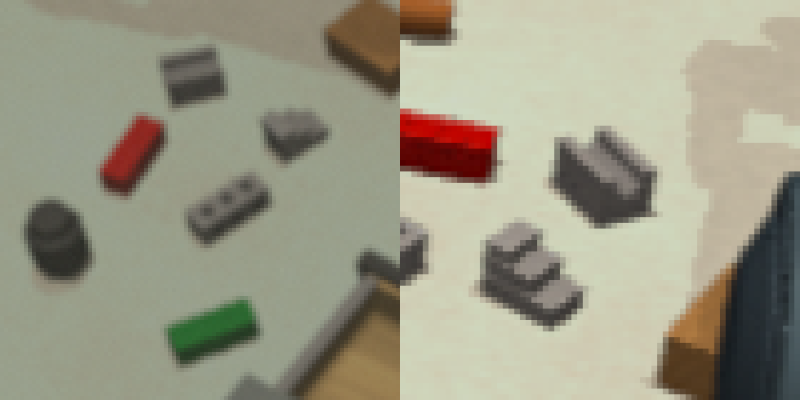

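The crop confirms it: the grey V-block (190,75), the grey three-hole parallel (230,205) and the grey step block (295,130) are the pieces. The red (130,155) and green (212,330) bars are decoys, and the dark cylinder (55,240) is the drill chuck. Next I'll refine the rack, brush, cup and drawer fits.

```bash
python3 - <<'E'
from h import *
D={n:np.load(f"/tmp/{n}0.npz") for n in("scene","side")}
W=np.concatenate([D[n]["W"].reshape(-1,3) for n in D]); C=np.concatenate([D[n]["p"].reshape(-1,3) for n in D]).astype(int)
S=np.concatenate([np.full(384*512,k) for k in(0,1)])
def sel(x0,x1,y0,y1,z0,z1): return (W[:,0]>x0)&(W[:,0]<x1)&(W[:,1]>y0)&(W[:,1]<y1)&(W[:,2]>z0)&(W[:,2]<z1)
def rect(m,t):
    for k in(0,1):
        w=W[m&(S==k)]
        if len(w)>4:
            rc=cv2.minAreaRect(w[:,:2].astype(np.float32)*1000); print(t,k,np.round(rc[0],1),np.round(rc[1],1),round(rc[2],1),"z",np.median(w[:,2]).round(4),len(w),"mean",(w[:,:2].mean(0)*1000).round(1))
print("chest"); rect(sel(.6,1,-.2,.25,.08,.095),"top")
rect(sel(.48,.54,-.15,.2,.035,.06),"bar")
rect(sel(.52,.6,-.2,.25,.064,.08),"panel")
rect(sel(.585,.68,.1,.2,.06,.074),"runL"); rect(sel(.585,.68,-.2,-.08,.06,.074),"runR")
rect(sel(.58,.67,-.09,.12,.01,.035),"floor")
rect(sel(.5,.6,.33,.41,.044,.06),"cuprim")
blue=(C[:,2]>C[:,0]*1.5)&(C[:,2]>50)
b=sel(.35,.52,.2,.4,-.01,.2)
rect(b&blue&(W[:,2]>.065),"prongs+post"); rect(b&blue&(W[:,2]<.03),"base")
rect(b&(W[:,2]>.165-.01),"btop"); rect(b&~blue&(W[:,2]>.1)&(W[:,2]<.15),"bhandle"); 
w=W[b&(W[:,2]>.065)&blue]
# prong map
G=np.full((60,70),' ');
for x,y,z in w: G[int((x-.38)/.003)%60,int((y-.2)/.003)%70]='#'
print("\n".join("".join(g) for g in G if '#' in g))
q=sel(.35,.52,.2,.4,.073,.09)&~blue; rect(q,"collar")
E
```

```text
chest
top 0 [819.5  14. ] [312.6 227.8] 89.8 z 0.0842 7820 mean [824.9  19.6]
top 1 [819.2  15.7] [317.8 230.6] 89.9 z 0.0852 5311 mean [814.4  30.2]
bar 0 [527.3  14.7] [ 24.9 128.8] 0.1 z 0.0495 158 mean [524.3  16.4]
bar 1 [527.   18.3] [131.1  25. ] 89.6 z 0.0511 176 mean [521.9  22.4]
panel 0 [576.9  14. ] [ 45.6 305.9] 0.1 z 0.0701 560 mean [567.7  19. ]
panel 1 [577.   17.8] [ 46.1 304.5] 0.0 z 0.0716 595 mean [564.7  33.8]
runL 0 [632.4 147.9] [14.  93.8] 89.8 z 0.0661 133 mean [633.4 148.2]
runL 1 [632.6 150.1] [19.2 94.2] 87.4 z 0.0662 192 mean [632.3 151.3]
runR 0 [ 632.  -119.2] [92.2 14.3] 0.5 z 0.0659 111 mean [ 632.  -118.9]
runR 1 [ 632.9 -117.1] [18.7 92.5] 88.4 z 0.0667 112 mean [ 633.  -116.3]
floor 0 [625.  15.] [209.6  89.9] 89.9 z 0.0208 1686 mean [625.6  17.1]
floor 1 [634.1   5.6] [191.   72.2] 89.7 z 0.0223 1107 mean [634.4   9.4]
cuprim 0 [555.5 369.6] [57.7 59.7] 67.6 z 0.0479 96 mean [555.1 369.2]
cuprim 1 [559.3 371.5] [60.1 48.4] 87.2 z 0.0493 143 mean [562.4 370.9]
prongs+post 0 [460.8 269.5] [100.8  59.4] 1.7 z 0.0734 240 mean [480.1 271.9]
prongs+post
[... 2417 characters left out ...]
      ##### ##############                                   
             #####################                                    
              ####### #############                                   
             ##### ###############                                    
              ########### ########                                    
              # ### ###### #### ##                                    
              # ###### #  ## ## #                                     
               ### #  # ### # ##                                      
collar 0 [461.8 270.5] [98.6 41.7] 0.8 z 0.0795 77 mean [451.2 269.7]
collar 1 [461.  275.1] [61.3 97.1] 86.5 z 0.0821 131 mean [452.  273.1]
```

Fits: chest yaw is about 0, drawer centre y≈0.016, panel face x≈0.554, bar x≈0.519, runners at y≈0.149 and −0.118 over x 0.58–0.70. The cup is at about (0.556,0.370), the brush at (0.450,0.271), and the prongs run along +x. Now I'll rise and turn the tool to yaw 0 on the way to the brush.

Emit:
step_arm([
  [0,0,-0.06,0,0,0,0.094],
  [0,0,-0.12,0,0,0,0.094],
  [0.03,-0.04,-0.15,0,0,0.12,0.094],
  [0.065,-0.085,-0.16,0,0,0.27,0.094],
  [0.1,-0.13,-0.17,0,0,0.4548,0.094],
  [0.135,-0.18,-0.17,0,0,0.4548,0.094],
  [0.17,-0.225,-0.17,0,0,0.4548,0.094],
  [0.205,-0.27,-0.17,0,0,0.4548,0.094],
  [0.24,-0.315,-0.17,0,0,0.4548,0.094],
  [0.26,-0.345,-0.17,0,0,0.4548,0.094],
])

```text
clock: 1.4
eef_pos: [0.3676, -0.1576, 0.3386]
ee_rot: [3.142, -0.0, 0.002]
force: [0.1, 0.1, -0.2]
opening: 0.0939
```

Emit:
step_arm([
  [0.01,-0.05,0,0,0,0,0.094],
  [0.015,-0.1,0,0,0,0,0.094],
  [0.02,-0.15,0,0,0,0,0.094],
  [0.025,-0.2,0,0,0,0,0.094],
  [0.03,-0.25,0,0,0,0,0.094],
  [0.04,-0.3,0,0,0,0,0.094],
  [0.05,-0.35,0,0,0,0,0.094],
  [0.053,-0.4,0,0,0,0,0.094],
  [0.053,-0.428,0,0,0,0,0.094],
  [0.053,-0.428,0,0,0,0,0.094],
])

```text
clock: 2.65
eef_pos: [0.42, 0.2693, 0.338]
ee_rot: [3.141, 0.001, 0.003]
force: [0.5, -1.0, -0.0]
opening: 0.094
```

```bash
cat >> h.py <<'E'
def pose():
    s=r.get_state(); print("TCP",np.round(s["eef_pos"],4),np.round(s["ee_rot"],4),"F",np.round(s["force"],1),"op",round(s["opening"],4),"t",round(s["clock"],2)); return s
E
python3 - <<'E'
from h import *
pose(); p,W,K,E=cam("wrist"); save("w1.png",p,1.5)
w=W.reshape(-1,3); c=p.reshape(-1,3).astype(int)
b=(abs(w[:,0]-.45)<.03)&(abs(w[:,1]-.27)<.03)
t=w[b&(w[:,2]>.168)&(w[:,2]<.18)]; rc=cv2.minAreaRect(t[:,:2].astype(np.float32)*1000); print("top",rc,np.median(t[:,2]),t[:,:2].mean(0))
blue=(c[:,2]>c[:,0]*1.5)&(c[:,2]>50)
for nm,lo,hi in(("L",.28,.32),("R",.22,.262)):
    m=blue&(w[:,2]>.07)&(w[:,2]<.08)&(w[:,1]>lo)&(w[:,1]<hi)&(w[:,0]>.40)&(w[:,0]<.48); t=w[m]
    print(nm,cv2.minAreaRect(t[:,:2].astype(np.float32)*1000),np.median(t[:,2]))
m=blue&(w[:,2]>.07)&(w[:,2]<.08); t=w[m];print("all blue",cv2.minAreaRect(t[:,:2].astype(np.float32)*1000))
m=(abs(w[:,0]-.555)<.045)&(abs(w[:,1]-.37)<.045)&(w[:,2]>.04); 
if m.any(): print("cup",cv2.minEnclosingCircle(w[m][:,:2].astype(np.float32)*1000),np.median(w[m][:,2]))
E
```

```text
TCP [0.42   0.2693 0.338 ] [3.141e+00 1.400e-03 3.100e-03] F [ 0.5 -1.  -0. ] op 0.094 t 2.65
top ((447.7955627441406, 269.4584045410156), (15.965699195861816, 16.02451515197754), 57.3537483215332) 0.17451005369039047 [0.448274   0.26943746]
L ((444.24884033203125, 286.6018371582031), (69.55451965332031, 12.046525001525879), 1.6523938179016113) 0.07490557761374456
R ((445.3699951171875, 252.45286560058594), (67.68321990966797, 11.920649528503418), 2.2651140689849854) 0.07491239297265556
all blue ((457.8105163574219, 271.0804443359375), (96.31063079833984, 58.967926025390625), 0.08864494413137436)
cup ((552.2299194335938, 369.7598571777344), 29.900768280029297) 0.04958530509048903
```

View pics/w1.png

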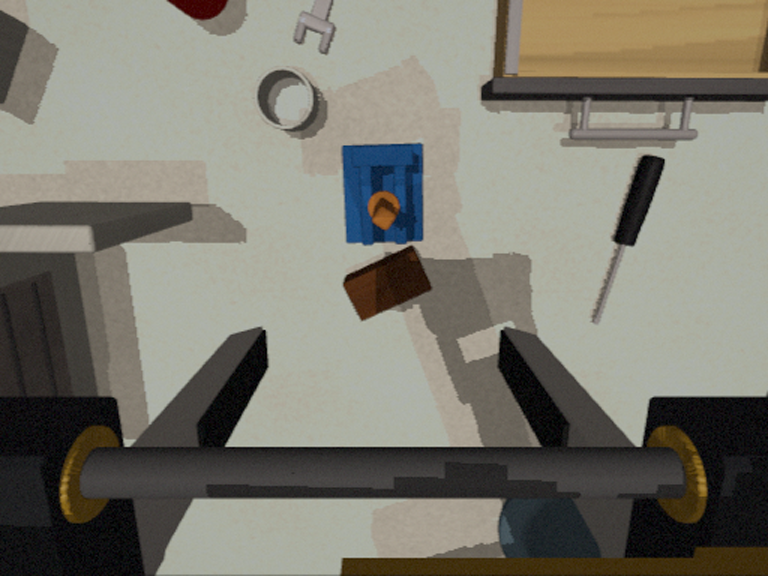

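The wrist view shows the brush at (383,210), with its handle diamond-wise to the rack (yaw ≈57°), and the cup at (288,98). The cup centre is (0.552,0.370) and the prong midline is y=0.2695, yaw about 2°. I'll grasp with the tool yaw at 57.4°.

Emit:
step_arm([
  [0.01,0,0,0,0,-0.17,0.094],
  [0.02,0,0,0,0,-0.34,0.094],
  [0.028,-0.001,0,0,0,-0.51,0.094],
  [0.028,-0.001,0,0,0,-0.68,0.094],
  [0.028,-0.001,0,0,0,-0.85,0.094],
  [0.028,-0.001,0,0,0,-0.998,0.094],
  [0.028,-0.001,0.055,0,0,-0.998,0.094],
  [0.028,-0.001,0.11,0,0,-0.998,0.094],
  [0.028,-0.001,0.165,0,0,-0.998,0.094],
  [0.028,-0.001,0.217,0,0,-0.998,0.094],
])

```text
clock: 3.95
eef_pos: [0.4486, 0.2677, 0.1201]
ee_rot: [3.141, -0.0, 0.996]
force: [0.3, 0.5, 0.9]
opening: 0.0942
```

Emit:
step_arm([
  [0,0,0,0,0,0,0.094],
  [0,0,0,0,0,0,0.04],
  [0,0,0,0,0,0,0.01],
  [0,0,0,0,0,0,0.005],
  [0,0,0,0,0,0,0.005],
  [0,0,0,0,0,0,0.005],
  [0,0,0,0,0,0,0.005],
  [0,0,0,0,0,0,0.005],
])

```text
clock: 4.95
eef_pos: [0.4485, 0.2692, 0.1216]
ee_rot: [-3.141, 0.0, 0.998]
force: [-0.2, -0.9, 0.0]
opening: 0.0273
```

Emit:
step_arm([
  [0,0,0,0,0,0,0.005],
  [0,0,0,0,0,0,0.005],
  [0,0,0,0,0,0,0.005],
  [0,0,0,0,0,0,0.005],
])

```text
clock: 5.45
eef_pos: [0.4485, 0.2692, 0.1216]
ee_rot: [-3.141, 0.0, 0.998]
force: [0.4, -0.1, -1.3]
opening: 0.0155
```

Emit:
step_arm([
  [0,0,-0.03,0,0,0,0.005],
  [0,0,-0.06,0,0,0,0.005],
  [0,0,-0.095,0,0,0,0.005],
  [0.02,0.005,-0.095,0,0,0,0.005],
  [0.06,0.014,-0.095,0,0,0,0.005],
  [0.1,0.024,-0.095,0,0,0,0.005],
  [0.13,0.031,-0.095,0,0,0,0.005],
  [0.1413,0.0337,-0.095,0,0,0,0.005],
  [0.1413,0.0337,-0.095,0,0,0,0.005],
])

```text
clock: 6.58
eef_pos: [0.5533, 0.3696, 0.2162]
ee_rot: [-3.141, 0.001, 0.998]
force: [-0.2, -0.3, -0.6]
opening: 0.0155
```

```bash
python3 - <<'E'
from h import *
pose(); p,W,K,E=cam("scene"); q,V,_,_=cam("side"); 
save("dip1.png",np.hstack([cv2.resize(p[150:280,300:430],(400,400)),cv2.resize(q[200:340,150:290],(400,400))]))
E
```

```text
TCP [0.5533 0.3696 0.2162] [-3.1411e+00  1.0000e-03  9.9820e-01] F [-0.2 -0.3 -0.6] op 0.0155 t 6.58
```

View pics/dip1.png

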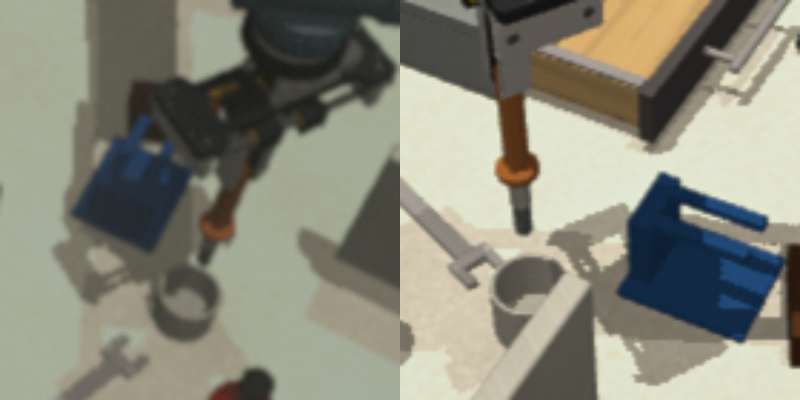

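The brush hangs straight in the grip over the cup (tip at (205,255) left, (522,230) right; cup at (185,300) left). Dipping now.

Emit:
step_arm([
  [0,0,0.03,0,0,0,0.005],
  [0,0,0.06,0,0,0,0.005],
  [0,0,0.08,0,0,0,0.005],
  [0,0,0.092,0,0,0,0.005],
  [0,0,0.092,0,0,0,0.005],
  [0,0,0.092,0,0,0,0.005],
  [0,0,0.092,0,0,0,0.005],
  [0,0,0.092,0,0,0,0.005],
])

```text
clock: 7.68
eef_pos: [0.5538, 0.3699, 0.1254]
ee_rot: [3.141, -0.001, 0.998]
force: [0.0, 1.3, -0.6]
opening: 0.0155
```

Emit:
step_arm([
  [0,0,-0.03,0,0,0,0.005],
  [0,0,-0.06,0,0,0,0.005],
  [0,0,-0.092,0,0,0,0.005],
  [0,0,-0.102,0,0,0,0.005],
  [0,0,-0.102,0,0,0,0.005],
])

```text
clock: 8.3
eef_pos: [0.5536, 0.3698, 0.2269]
ee_rot: [3.141, -0.001, 0.998]
force: [0.0, 0.4, -0.3]
opening: 0.0157
```

Emit:
step_arm([
  [-0.03,0.04,0,0,0,0,0.005],
  [-0.06,0.08,0,0,0,0,0.005],
  [-0.09,0.12,0,0,0,0,0.005],
  [-0.12,0.155,0,0,0,0,0.005],
  [-0.143,0.1855,0,0,0,0,0.005],
  [-0.143,0.1855,0,0,0,0,0.005],
  [-0.143,0.1855,0.025,0,0,0,0.005],
  [-0.143,0.1855,0.04,0,0,0,0.005],
  [-0.143,0.1855,0.049,0,0,0,0.005],
  [-0.143,0.1855,0.049,0,0,0,0.005],
])

```text
clock: 9.55
eef_pos: [0.6312, 0.1494, 0.1767]
ee_rot: [-3.14, 0.001, 0.999]
force: [0.2, -0.8, 0.1]
opening: 0.0158
```

Emit:
step_arm([
  [0,0,0.002,0,0,0,0.005],
  [0,0,0.004,0,0,0,0.005],
  [0,0,0.005,0,0,0,0.005],
  [0,0,0.005,0,0,0,0.005],
])

```text
clock: 10.05
eef_pos: [0.6323, 0.149, 0.1736]
ee_rot: [3.141, -0.001, 0.998]
force: [-0.6, 0.6, 2.9]
opening: 0.0155
```

Emit:
step_arm([
  [0,0,0.001,0,0,0,0.005],
  [0,0,0.001,0,0,0,0.005],
  [0,0,0.001,0,0,0,0.005],
])

```text
clock: 10.42
eef_pos: [0.6328, 0.1491, 0.1736]
ee_rot: [3.14, -0.002, 0.998]
force: [-1.6, -0.1, 5.9]
opening: 0.0154
```

```bash
python3 - <<'E'
from h import *
pose(); p,W,K,E=cam("scene"); q,V,_,_=cam("side"); 
save("dabL.png",np.hstack([cv2.resize(p[150:250,220:320],(400,400)),cv2.resize(q[140:260,160:280],(400,400))]))
E
```

```text
TCP [0.6328 0.1491 0.1736] [ 3.1395e+00 -1.7000e-03  9.9800e-01] F [-1.6 -0.1  5.9] op 0.0154 t 10.43
```

View pics/dabL.png

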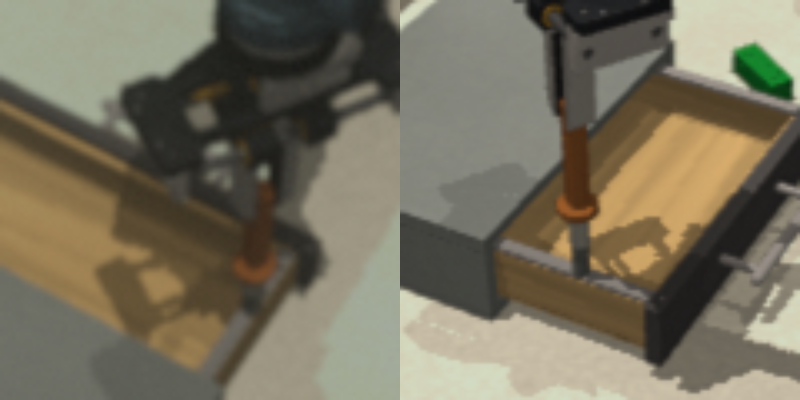

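The tip rests on the left runner strip at (250,297) and (580,270), with 6 N contact force. Back to the cup.

Emit:
step_arm([
  [0,0,-0.03,0,0,0,0.005],
  [0,0,-0.052,0,0,0,0.005],
  [0.03,-0.04,-0.052,0,0,0,0.005],
  [0.06,-0.08,-0.052,0,0,0,0.005],
  [0.09,-0.12,-0.052,0,0,0,0.005],
  [0.12,-0.16,-0.052,0,0,0,0.005],
  [0.1423,-0.1862,-0.052,0,0,0,0.005],
  [0.1423,-0.1862,-0.052,0,0,0,0.005],
  [0.1423,-0.1862,-0.04,0,0,0,0.005],
  [0.1423,-0.1862,-0.02,0,0,0,0.005],
])

```text
clock: 11.78
eef_pos: [0.5532, 0.3684, 0.1908]
ee_rot: [3.141, -0.001, 0.996]
force: [0.0, 0.2, -1.4]
opening: 0.0156
```

Emit:
step_arm([
  [0,0,0.03,0,0,0,0.005],
  [0,0,0.055,0,0,0,0.005],
  [0,0,0.068,0,0,0,0.005],
  [0,0,0.068,0,0,0,0.005],
  [0,0,0.068,0,0,0,0.005],
  [0,0,0.068,0,0,0,0.005],
])

```text
clock: 12.52
eef_pos: [0.5533, 0.3698, 0.1251]
ee_rot: [3.14, -0.002, 0.998]
force: [0.1, 0.2, -1.2]
opening: 0.0159
```

Emit:
step_arm([
  [0,0,-0.035,0,0,0,0.005],
  [0,0,-0.07,0,0,0,0.005],
  [0,0,-0.1,0,0,0,0.005],
  [-0.03,0.027,-0.1,0,0,0,0.005],
  [-0.07,0.063,-0.1,0,0,0,0.005],
  [-0.11,0.099,-0.1,0,0,0,0.005],
  [-0.15,0.135,-0.1,0,0,0,0.005],
  [-0.19,0.171,-0.1,0,0,0,0.005],
  [-0.23,0.207,-0.1,0,0,0,0.005],
  [-0.25,0.225,-0.1,0,0,0,0.005],
])

```text
clock: 13.78
eef_pos: [0.6067, 0.0348, 0.2247]
ee_rot: [3.14, -0.001, 0.996]
force: [0.6, -0.0, -0.1]
opening: 0.0158
```

Emit:
step_arm([
  [-0.03,0.027,0,0,0,0,0.005],
  [-0.07,0.063,0,0,0,0,0.005],
  [-0.1,0.09,0,0,0,0,0.005],
  [-0.117,0.1055,0,0,0,0,0.005],
  [-0.117,0.1055,0,0,0,0,0.005],
  [-0.117,0.1055,0.02,0,0,0,0.005],
  [-0.117,0.1055,0.035,0,0,0,0.005],
  [-0.117,0.1055,0.045,0,0,0,0.005],
  [-0.117,0.1055,0.045,0,0,0,0.005],
])

```text
clock: 14.9
eef_pos: [0.6305, -0.1172, 0.177]
ee_rot: [-3.139, 0.001, 0.999]
force: [-0.4, -0.5, -0.9]
opening: 0.0158
```

Emit:
step_arm([
  [0,0,0.002,0,0,0,0.005],
  [0,0,0.004,0,0,0,0.005],
  [0,0,0.0055,0,0,0,0.005],
  [0,0,0.0055,0,0,0,0.005],
])

```text
clock: 15.4
eef_pos: [0.6316, -0.1182, 0.1736]
ee_rot: [3.141, -0.0, 0.998]
force: [0.1, 0.3, 0.8]
opening: 0.0155
```

```bash
python3 - <<'E'
from h import *
pose(); p,W,K,E=cam("scene"); q,V,_,_=cam("side"); 
save("dabR.png",np.hstack([cv2.resize(p[140:240,160:260],(400,400)),cv2.resize(q[90:210,190:310],(400,400))]))
E
```

```text
TCP [ 0.6316 -0.1182  0.1736] [ 3.1408e+00 -2.0000e-04  9.9790e-01] F [0.1 0.3 0.8] op 0.0155 t 15.4
```

View pics/dabR.png

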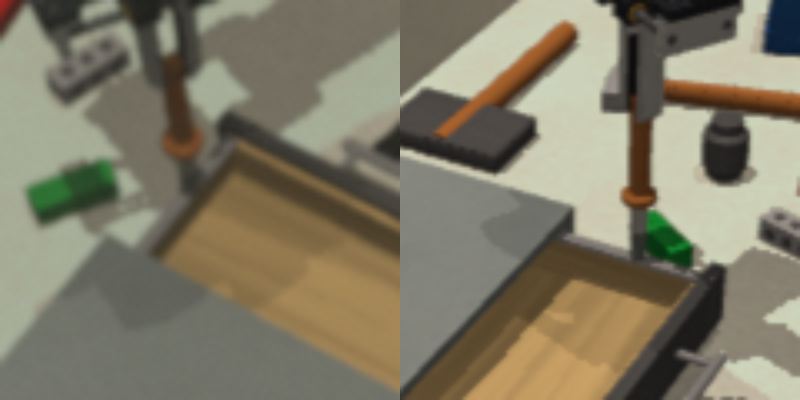

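The tip is on the right strip at (190,185) and (638,258), but the force is slight (0.8 N). I'll press a little more.

Emit:
step_arm([
  [0,0,0.001,0,0,0,0.005],
  [0,0,0.0015,0,0,0,0.005],
  [0,0,0.0015,0,0,0,0.005],
  [0,0,0.0015,0,0,0,0.005],
])

```text
clock: 16.0
eef_pos: [0.6321, -0.1183, 0.1735]
ee_rot: [3.139, -0.001, 0.998]
force: [-1.1, 0.4, 6.1]
opening: 0.0159
```

Emit:
step_arm([
  [0,0,-0.03,0,0,0,0.005],
  [0,0,-0.053,0,0,0,0.005],
  [0.025,-0.04,-0.053,0,0,0,0.005],
  [0.055,-0.088,-0.053,0,0,0,0.005],
  [0.085,-0.136,-0.053,0,0,0,0.005],
  [0.115,-0.184,-0.053,0,0,0,0.005],
  [0.145,-0.232,-0.053,0,0,0,0.005],
  [0.175,-0.28,-0.053,0,0,0,0.005],
  [0.2,-0.32,-0.053,0,0,0,0.005],
  [0.215,-0.347,-0.053,0,0,0,0.005],
])

```text
clock: 17.25
eef_pos: [0.4549, 0.2523, 0.2243]
ee_rot: [-3.141, 0.0, 1.0]
force: [0.1, -0.7, -0.8]
opening: 0.0157
```

Emit:
step_arm([
  [0.011,-0.0172,0,0,0,0,0.005],
  [0.011,-0.0172,0,0,0,0,0.005],
  [0.011,-0.0172,0,0,0,0,0.005],
  [0.011,-0.0172,0,0,0,0,0.005],
])

```text
clock: 17.75
eef_pos: [0.4482, 0.2685, 0.2245]
ee_rot: [3.142, 0.0, 0.997]
force: [-0.3, -0.2, -1.0]
opening: 0.0158
```

Emit:
step_arm([
  [0.0008,0,0.015,0,0,0,0.005],
  [0.0008,0,0.035,0,0,0,0.005],
  [0.0008,0,0.055,0,0,0,0.005],
  [0.0008,0,0.075,0,0,0,0.005],
  [0.0008,0,0.09,0,0,0,0.005],
  [0.0008,0,0.1,0,0,0,0.005],
  [0.0008,0,0.1,0,0,0,0.005],
  [0.0008,0,0.1,0,0,0,0.005],
])

```text
clock: 18.75
eef_pos: [0.4487, 0.2701, 0.1253]
ee_rot: [3.141, -0.001, 0.998]
force: [0.0, -0.4, -0.4]
opening: 0.0157
```

Emit:
step_arm([
  [0,0,0.002,0,0,0,0.005],
  [0,0,0.0035,0,0,0,0.005],
  [0,0,0.0035,0,0,0,0.005],
  [0,0,0.0035,0,0,0,0.005],
])

```text
clock: 19.25
eef_pos: [0.4485, 0.2701, 0.1216]
ee_rot: [3.141, -0.001, 0.998]
force: [0.5, 0.1, 1.8]
opening: 0.0158
```

Emit:
step_arm([
  [0,0,0,0,0,0,0.02],
  [0,0,0,0,0,0,0.03],
  [0,0,0,0,0,0,0.06],
  [0,0,0,0,0,0,0.094],
  [0,0,0,0,0,0,0.094],
  [0,0,0,0,0,0,0.094],
  [0,0,0,0,0,0,0.094],
  [0,0,-0.05,0,0,0,0.094],
  [0,0,-0.1,0,0,0,0.094],
  [0,0,-0.15,0,0,0,0.094],
])

```text
clock: 20.5
eef_pos: [0.448, 0.2698, 0.2727]
ee_rot: [3.142, -0.0, 0.998]
force: [0.4, -0.8, 0.4]
opening: 0.0939
```

```bash
python3 - <<'E'
from h import *
pose()
for n in("scene","side"):
    p,W,K,E=cam(n); w=W.reshape(-1,3); b=(abs(w[:,0]-.45)<.03)&(abs(w[:,1]-.27)<.03)&(w[:,2]>.155)&(w[:,2]<.19); t=w[b]
    print(n,len(t),np.percentile(t[:,2],95) if len(t) else 0, t[:,:2].mean(0) if len(t) else 0)
E
```

```text
TCP [0.448  0.2698 0.2727] [ 3.1416 -0.      0.998 ] F [ 0.4 -0.8  0.4] op 0.0939 t 20.5
scene 49 0.17625956455781813 [0.45329703 0.27062069]
side 95 0.17620771585986603 [0.44735195 0.2751546 ]
```

Emit:
step_arm([
  [-0.02,0.014,-0.03,0,0,0.13,0.094],
  [-0.055,0.038,-0.06,0,0,0.29,0.094],
  [-0.09,0.063,-0.06,0,0,0.45,0.094],
  [-0.13,0.091,-0.06,0,0,0.61,0.094],
  [-0.17,0.119,-0.06,0,0,0.77,0.094],
  [-0.21,0.147,-0.06,0,0,0.93,0.094],
  [-0.25,0.175,-0.06,0,0,1.09,0.094],
  [-0.29,0.203,-0.06,0,0,1.2,0.094],
  [-0.33,0.231,-0.06,0,0,1.295,0.094],
  [-0.35,0.245,-0.06,0,0,1.295,0.094],
])

```text
clock: 21.85
eef_pos: [0.4638, -0.1591, 0.3299]
ee_rot: [-3.141, 0.002, -0.3]
force: [0.1, 0.2, 0.1]
opening: 0.0938
```

Emit:
step_arm([
  [0.015,0.045,0,0,0,0,0.094],
  [0.032,0.09,0,0,0,0,0.094],
  [0.047,0.133,0,0,0,0,0.094],
  [0.047,0.133,0,0,0,0,0.094],
  [0.047,0.133,0,0,0,0,0.094],
])

```text
clock: 22.48
eef_pos: [0.4703, -0.2973, 0.3304]
ee_rot: [-3.141, 0.001, -0.297]
force: [0.8, -0.6, 0.3]
opening: 0.0941
```

```bash
cat >> h.py <<'E'
def go(x,y,z,deg):
    s=pose(); Rt=R.from_euler("xyz",s["ee_rot"]); T=R.from_euler("xyz",[np.pi,0,np.radians(deg)])
    print("->",(x,y,z,deg),"delta",(Rt.inv().apply(np.array([x,y,z])-s["eef_pos"])).round(4),(Rt.inv()*T).as_rotvec().round(3))
def blobs(name,x0=.38,x1=.62,y0=-.46,y1=-.2,zmin=.008,dz=.006):
    p,W,K,E=cam(name); w=W.reshape(-1,3); c=p.reshape(-1,3).astype(int)
    m=np.isfinite(w).all(1)&(w[:,0]>x0)&(w[:,0]<x1)&(w[:,1]>y0)&(w[:,1]<y1)&(w[:,2]>zmin)&(w[:,2]<.08)
    n,L,S,_=cv2.connectedComponentsWithStats(m.reshape(384,512).astype(np.uint8)); L=L.ravel()
    for k in range(1,n):
        if S[k,4]<60: continue
        t=w[L==k]; top=np.percentile(t[:,2],97); tt=t[t[:,2]>top-dz]
        a,b=[cv2.minAreaRect(q[:,:2].astype(np.float32)*1000) for q in(t,tt)]
        print(name,"px",S[k,:2]+S[k,2:4]//2,"top %.4f"%top,"all",np.round(a[0],1),np.round(a[1],1),round(a[2],1),"top",np.round(b[0],1),np.round(b[1],1),round(b[2],1),"col",c[L==k].mean(0).astype(int))
    return p,W
E
python3 - <<'E'
from h import *
p,W=blobs("wrist"); save("w2.png",p,1.5); blobs("scene"); go(.5465,-.285,.2,-17)
E
```

```text
wrist px [298  90] top 0.0277 all [ 542.9 -389.8] [69.6 26.7] 7.9 top [ 542.9 -390.1] [69.6 26.3] 8.1 col [164  26  18]
wrist px [235 108] top 0.0279 all [ 546.2 -286.5] [25.9 68.5] 72.4 top [ 546.2 -286.5] [25.9 68.5] 72.4 col [130 123 119]
wrist px [319 148] top 0.0323 all [ 445. -400.] [34.5 50.1] 49.9 top [ 445.1 -400.2] [34.3 49.9] 49.7 col [102  97  94]
wrist px [254 165] top 0.0372 all [ 448.5 -287.3] [29.4 47.9] 73.1 top [ 463.5 -292.2] [27.9 15.2] 72.6 col [141 134 130]
scene px [173 124] top 0.0336 all [ 448.5 -399.2] [44.8 50.1] 50.4 top [ 448.9 -397.4] [41.3 48.5] 50.9 col [78 76 69]
scene px [199 139] top 0.0369 all [ 450.5 -285.3] [34.2 50.8] 65.4 top [ 466.7 -292.3] [33.9 16.1] 59.1 col [93 91 83]
scene px [158 143] top 0.0305 all [ 545.6 -389.5] [75.5 29.1] 7.4 top [ 546.2 -388.5] [67.5 26.4] 6.4 col [117  48  40]
scene px [182 157] top 0.0294 all [ 549.  -284.9] [31.8 71.7] 73.4 top [ 549.9 -284.2] [28.3 68.6] 72.5 col [86 83 76]
TCP [ 0.4705 -0.2968  0.3311] [-3.1414 -0.     -0.2957] F [ 0.1 -0.2  0.2] op 0.0941 t 22.57
-> (0.5465, -0.285, 0.2, -17) delta [ 0.0692 -0.0334  0.1311] [-0.    -0.     0.001]
```

View pics/w2.png

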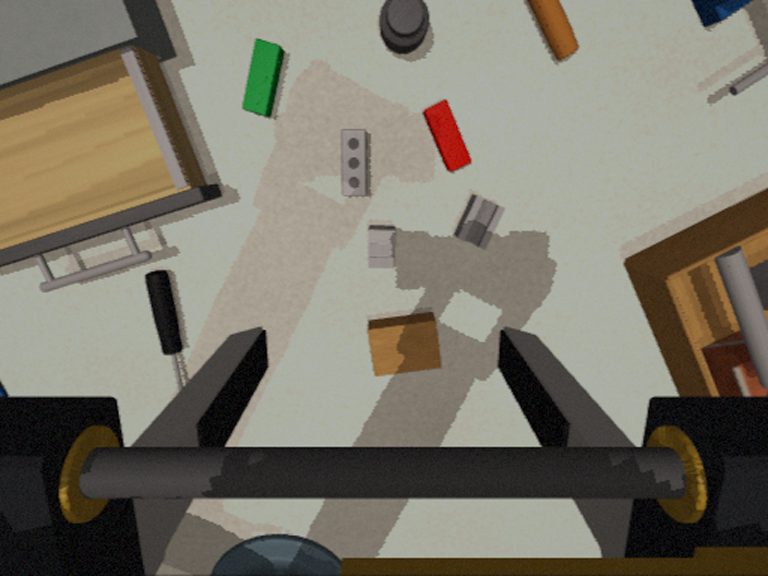

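Wrist view: parallel (353,162), V-block (479,219) and step block (381,246), with red (447,135) and green (263,78) left alone. The brush is back at its old place and height. Grasping the parallel now.

Emit:
step_arm([
  [0.035,-0.016,0.02,0,0,0,0.065],
  [0.07,-0.032,0.06,0,0,-0.005,0.065],
  [0.07,-0.032,0.12,0,0,-0.01,0.065],
  [0.07,-0.032,0.175,0,0,-0.01,0.065],
  [0.07,-0.032,0.225,0,0,-0.01,0.065],
  [0.07,-0.032,0.265,0,0,-0.01,0.065],
  [0.07,-0.032,0.29,0,0,-0.01,0.065],
  [0.07,-0.032,0.29,0,0,-0.01,0.065],
])

```text
clock: 23.58
eef_pos: [0.5454, -0.2856, 0.0392]
ee_rot: [-3.14, 0.004, -0.286]
force: [0.5, 0.9, 0.8]
opening: 0.065
```

```bash
python3 - <<'E'
from h import *
go(.5465,-.2865,.005,-17.5)
E
```

```text
TCP [ 0.5454 -0.2856  0.0392] [-3.1399  0.0041 -0.2856] F [0.5 0.9 0.8] op 0.065 t 23.57
-> (0.5465, -0.2865, 0.005, -17.5) delta [0.0014 0.0007 0.0342] [-0.002  0.004  0.02 ]
```

Emit:
step_arm([
  [0.001,0.001,0.015,0,0,0.02,0.065],
  [0.001,0.001,0.034,0,0,0.02,0.065],
  [0.001,0.001,0.034,0,0,0.02,0.065],
  [0.001,0.001,0.034,0,0,0.02,0.01],
  [0.001,0.001,0.034,0,0,0.02,0.01],
  [0.001,0.001,0.034,0,0,0.02,0.01],
  [0.001,0.001,0.034,0,0,0.02,0.01],
  [0.001,0.001,0.034,0,0,0.02,0.01],
  [0.001,0.001,0.034,0,0,0.02,0.01],
  [0.001,0.001,0.034,0,0,0.02,0.01],
])

```text
clock: 24.82
eef_pos: [0.5474, -0.2891, 0.0072]
ee_rot: [3.142, -0.0, -0.307]
force: [-0.2, -0.2, 0.6]
opening: 0.0102
```

Emit:
step_arm([
  [0,0,-0.03,0,0,0,0.01],
  [0,0,-0.08,0,0,0,0.01],
  [0,0,-0.13,0,0,0,0.01],
  [0,0,-0.16,0,0,0,0.01],
  [0,0,-0.16,0,0,0,0.01],
])

```text
clock: 25.45
eef_pos: [0.5489, -0.2902, 0.1702]
ee_rot: [3.139, -0.006, -0.307]
force: [-0.5, -0.7, -0.4]
opening: 0.0099
```

```bash
python3 - <<'E'
from h import *
go(.635,-.054,.16,0); go(.635,-.054,.029,0)
E
```

```text
TCP [ 0.5489 -0.2902  0.1702] [ 3.1395 -0.0056 -0.3069] F [-0.5 -0.7 -0.4] op 0.0099 t 25.45
-> (0.635, -0.054, 0.16, 0) delta [ 0.0106 -0.2512  0.0098] [ 0.003 -0.005 -0.307]
TCP [ 0.5489 -0.2902  0.1702] [ 3.1395 -0.0056 -0.3069] F [-0.5 -0.7 -0.4] op 0.0099 t 25.45
-> (0.635, -0.054, 0.029, 0) delta [ 0.0099 -0.2515  0.1408] [ 0.003 -0.005 -0.307]
```

The fingers closed on nothing, so the bar may have been knocked aside. Looking again.

```bash
python3 - <<'E'
from h import *
blobs("scene",x1=.7,y0=-.48,y1=-.16); blobs("side",x1=.7,y0=-.48,y1=-.16)
p,W,K,E=cam("wrist"); save("w3.png",p,1.2)
E
```

```text
scene px [173 124] top 0.0345 all [ 449.2 -398.2] [44.3 50.2] 49.6 top [ 450.6 -398.5] [37.8 46.9] 51.7 col [67 66 60]
scene px [199 139] top 0.0375 all [ 451.7 -288.9] [36.9 49.9] 77.3 top [ 466.  -292.5] [27.  27.8] 26.6 col [74 71 65]
scene px [158 144] top 0.0306 all [ 547.7 -390.1] [75.7 36.4] 16.4 top [ 546.  -388.9] [69.6 25.7] 6.3 col [116  45  38]
scene px [182 157] top 0.0299 all [ 550.5 -286. ] [31.8 71.6] 76.2 top [ 550.6 -285.6] [28.7 69.6] 71.3 col [73 71 64]
scene px [139 165] top 0.0690 all [ 662.9 -371.5] [44.5 46.6] 54.0 top [ 661.  -375.1] [31.  32.3] 80.3 col [65 64 57]
scene px [178 188] top 0.0297 all [ 654.8 -225.2] [40.6 69.3] 55.1 top [ 658.2 -221. ] [27.1 67.8] 57.9 col [50 89 48]
side px [287 133] top 0.0669 all [ 659.4 -367.5] [42.2 49.2] 77.1 top [ 659.3 -372.4] [31.4 35.6] 50.8 col [59 56 52]
side px [321 145] top 0.0291 all [ 544.4 -387.3] [70.9 34.5] 12.7 top [ 544.2 -386.7] [69.  30.9] 6.6 col [137  20  16]
side px [351 150] top 0.0329 all [ 447.8 -397.6] [38.9 57.1] 50.2 top [ 447.4 -398.3] [36.2 57.3] 49.2 col [75 72 68]
side px [269 161] top 0.0290 all [ 654.7 -217.5] [29.4 73.2] 58.6 top [ 655.3 -218.9] [27.6 70.7] 57.5 col [27 98 39]
side px [308 160] top 0.0295 all [ 546.4 -284.4] [34.6 75.7] 72.3 top [ 547.2 -283. ] [30.1 70. ] 75.5 col [80 76 72]
side px [338 167] top 0.0368 all [ 449.5 -285.9] [37.2 50.8] 73.1 top [ 464.4 -290.1] [36.3 18.5] 75.2 col [83 79 75]
```

View pics/w3.png

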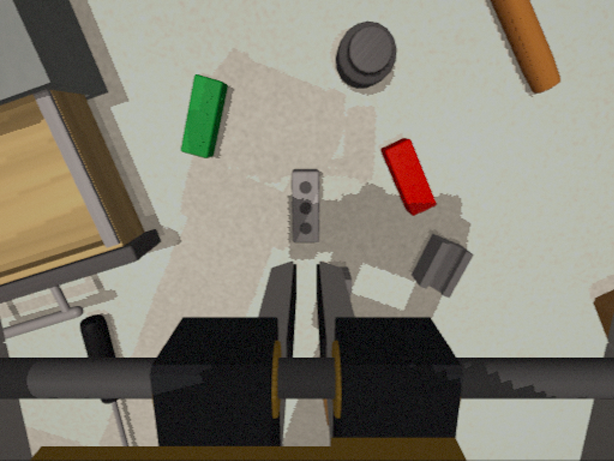

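The bar is still there at (305,205) in the wrist view, apparently not moved. I'll re-measure its offset from the tool and retry in steps.

```bash
python3 - <<'E'
from h import *
blobs("wrist",x1=.7,y0=-.48,y1=-.16); go(.5465,-.2865,.006,-17.5)
E
```

```text
wrist px [305  45] top 0.0671 all [ 657.1 -374.6] [47.  46.8] 76.2 top [ 657.4 -374.7] [32.9 33.7] 74.9 col [78 74 72]
wrist px [169  96] top 0.0277 all [ 654.3 -222.5] [27.  69.9] 56.9 top [ 654.4 -222.3] [26.5 69.9] 57.1 col [ 36 125  55]
wrist px [341 147] top 0.0275 all [ 543.1 -390.2] [70.1 27. ] 8.1 top [ 543.2 -390.5] [70.1 26.5] 8.2 col [167  14   7]
wrist px [254 171] top 0.0275 all [ 546.6 -286.7] [26.1 69.8] 72.5 top [ 546.4 -286.7] [25.7 69.5] 72.8 col [106 101  97]
wrist px [370 222] top 0.0320 all [ 444.9 -400.5] [35.6 50.3] 50.0 top [ 445.  -400.6] [35.4 50.1] 49.9 col [81 77 75]
wrist px [289 236] top 0.0371 all [ 455.3 -305.1] [ 7.  26.2] 87.8 top [ 460.2 -303.5] [ 6.2 15.7] 73.2 col [85 80 77]
TCP [ 0.5462 -0.2882  0.1645] [-3.1401  0.0039 -0.307 ] F [ 0.1  0.1 -0.1] op 0.0099 t 25.65
-> (0.5465, -0.2865, 0.006, -17.5) delta [ 0.0004 -0.0014  0.1585] [-0.002  0.004 -0.002]
```

Emit:
step_arm([
  [0,0,0,0,0,0,0.03],
  [0,0,0,0,0,0,0.065],
  [0,0,0,0,0,0,0.065],
  [0,0,0,0,0,0,0.065],
])

```text
clock: 26.15
eef_pos: [0.5474, -0.2891, 0.1671]
ee_rot: [-3.142, 0.0, -0.307]
force: [0.8, -0.8, 0.1]
opening: 0.0465
```

Emit:
step_arm([
  [-0.0015,-0.002,0.05,0,0,0,0.065],
  [-0.0015,-0.002,0.1,0,0,0,0.065],
  [-0.0015,-0.002,0.14,0,0,0,0.065],
  [-0.0015,-0.002,0.161,0,0,0,0.065],
  [-0.0015,-0.002,0.161,0,0,0,0.065],
  [-0.0015,-0.002,0.161,0,0,0,0.065],
  [-0.0015,-0.002,0.161,0,0,0,0.065],
])

```text
clock: 27.02
eef_pos: [0.5479, -0.2877, 0.0083]
ee_rot: [3.14, -0.003, -0.307]
force: [0.1, 0.4, 0.9]
opening: 0.0654
```

Emit:
step_arm([
  [0,0,0,0,0,0,0.02],
  [0,0,0,0,0,0,0.02],
  [0,0,0,0,0,0,0.02],
  [0,0,0,0,0,0,0.02],
  [0,0,0,0,0,0,0.02],
  [0,0,0,0,0,0,0.02],
  [0,0,0,0,0,0,0.02],
  [0,0,0,0,0,0,0.02],
])

```text
clock: 28.02
eef_pos: [0.5465, -0.2867, 0.0061]
ee_rot: [3.142, 0.0, -0.307]
force: [0.2, -0.3, 0.1]
opening: 0.02
```

```bash
python3 - <<'E'
from h import *
pose(); a=cam("wrist")[0]; b=cam("side")[0]; c=cam("scene")[0]
save("g1.png",np.hstack([cv2.resize(a[120:300,150:360],(350,300)),cv2.resize(b[110:220,250:380],(354,300))]))
E
```

```text
TCP [ 0.5465 -0.2867  0.0061] [ 3.1416  0.     -0.307 ] F [ 0.2 -0.3  0.1] op 0.02 t 28.02
```

View pics/g1.png

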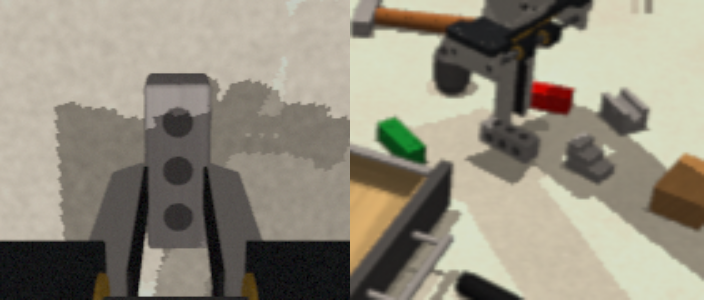

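The side crop shows the finger ends at (512,118), about level with the bar's top face, even though the reading says z=0.006. I'll measure the real fingertip height from depth.

```bash
python3 - <<'E'
from h import *
pose()
for n in("side","scene"):
    p,W,K,E=cam(n); w=W.reshape(-1,3)
    # finger points: near tcp, project on jaw axis (72.5deg)
    d=w[:,:2]-[.5465,-.2867]; a=np.radians(72.5); u=d@[np.cos(a),np.sin(a)]; v=d@[-np.sin(a),np.cos(a)]
    m=(abs(u)<.045)&(abs(v)<.05)&(w[:,2]>.005)&(w[:,2]<.12)
    for lo in np.arange(.005,.12,.006):
        k=m&(w[:,2]>=lo)&(w[:,2]<lo+.006)
        if k.sum(): print(n,"z%.3f"%lo,k.sum(),"u %.3f..%.3f v %.3f..%.3f"%(u[k].min(),u[k].max(),v[k].min(),v[k].max()))
p,W,K,E=cam("wrist"); w=W.reshape(-1,3); print("wrist cam",np.linalg.inv(E)[:3,3])
d=w[:,:2]-[.5465,-.2867]; m=(np.hypot(*d.T)<.045)&(w[:,2]>-.03)&(w[:,2]<.12)
print(np.histogram(w[m,2],bins=np.arange(-.03,.121,.01)))
E
```

```text
TCP [ 0.5466 -0.2867  0.0062] [ 3.1416 -0.     -0.307 ] F [ 0.4 -0.3 -0. ] op 0.0199 t 28.18
side z0.005 39 u -0.032..0.036 v -0.046..0.035
side z0.011 29 u -0.005..0.020 v -0.035..0.037
side z0.017 49 u -0.013..0.021 v -0.035..0.035
side z0.023 94 u -0.013..0.018 v -0.037..0.036
side z0.029 7 u -0.007..0.020 v -0.028..0.035
side z0.041 7 u -0.013..0.014 v -0.005..0.006
side z0.047 10 u -0.013..0.024 v -0.012..0.010
side z0.053 22 u -0.018..0.026 v -0.009..0.010
side z0.059 23 u -0.016..0.029 v -0.008..0.009
side z0.065 20 u -0.014..0.027 v -0.007..0.013
side z0.071 24 u -0.021..0.028 v -0.009..0.012
side z0.077 24 u -0.020..0.027 v -0.013..0.010
side z0.083 19 u -0.018..0.028 v -0.014..0.009
side z0.089 24 u -0.019..0.030 v -0.011..0.011
side z0.095 20 u -0.018..0.024 v -0.010..0.011
side z0.101 22 u -0.020..0.027 v -0.008..0.010
side z0.107 23 u -0.021..0.026 v -0.009..0.011
side z0.113 15 u -0.016..0.026 v -0.004..0.010
side z0.119 2 u 0.020..0.024 v 0.003..0.007
scene z0.005 29 u -0.042..0.043 v -0.046..0.048
scene z0.011 22 u -0.007..0.017 v -0.038..0.031
scene z0.017 56 u -0.01
[... 389 characters left out ...]
023 v -0.012..-0.002
scene z0.071 6 u -0.018..0.020 v -0.012..-0.003
scene z0.077 8 u -0.013..0.015 v -0.011..-0.002
scene z0.083 4 u -0.009..0.023 v -0.011..-0.004
scene z0.089 3 u -0.007..0.019 v -0.011..-0.008
scene z0.095 2 u 0.014..0.022 v -0.012..-0.011
wrist cam [ 0.61742701 -0.30955346  0.22218008]
(array([   0,    0, 2593, 3010,  110, 3640,    0,  132,  327,  397,  458,
        584,  693,  567,  529]), array([-3.0000000e-02, -2.0000000e-02, -1.0000000e-02,  6.9388939e-18,
        1.0000000e-02,  2.0000000e-02,  3.0000000e-02,  4.0000000e-02,
        5.0000000e-02,  6.0000000e-02,  7.0000000e-02,  8.0000000e-02,
        9.0000000e-02,  1.0000000e-01,  1.1000000e-01,  1.2000000e-01]))
```

The fingertips are really about 36 mm above the reported TCP. I'll check whether that was so at the start, and how low the gripper body sits above the tips.

```bash
python3 - <<'E'
from h import *
s=pose()
def prof(W,c,yaw,zt,tag):
    w=W.reshape(-1,3); d=w[:,:2]-c; u=d@[np.sin(yaw),-np.cos(yaw)]; v=d@[np.cos(yaw),np.sin(yaw)]; h=w[:,2]-zt
    for lo in np.arange(-.02,.17,.008):
        k=(abs(u)<.1)&(abs(v)<.06)&(h>=lo)&(h<lo+.008)&(w[:,2]>.045 if zt<.1 else w[:,2]>.12)
        if k.sum()>1: print(tag,"h%.3f"%lo,k.sum(),"u %.3f..%.3f v %.3f..%.3f"%(u[k].min(),u[k].max(),v[k].min(),v[k].max()))
D=np.load("/tmp/scene0.npz"); prof(D["W"],[.2853,-.5833],.4548,.1676,"start scene")
W=cam("side")[1]; prof(W,s["eef_pos"][:2],s["ee_rot"][2],s["eef_pos"][2],"now side")
E
```

```text
TCP [ 0.5466 -0.2867  0.0062] [ 3.1416  0.     -0.307 ] F [-0.4 -0.  -0.3] op 0.0198 t 28.32
start scene h0.036 11 u -0.055..0.057 v -0.001..0.014
start scene h0.044 17 u -0.059..0.059 v 0.002..0.015
start scene h0.052 20 u -0.061..0.058 v 0.000..0.015
start scene h0.060 25 u -0.060..0.058 v -0.006..0.016
start scene h0.068 16 u -0.059..0.058 v -0.003..0.012
start scene h0.076 26 u -0.060..0.060 v -0.004..0.017
start scene h0.084 21 u -0.060..0.055 v -0.009..0.017
start scene h0.092 17 u -0.059..0.057 v 0.003..0.017
start scene h0.100 28 u -0.061..0.058 v -0.005..0.017
start scene h0.108 20 u -0.059..0.059 v -0.007..0.019
start scene h0.116 14 u -0.060..0.057 v -0.005..0.014
start scene h0.124 6 u 0.049..0.076 v -0.009..0.031
start scene h0.132 28 u -0.081..0.079 v -0.028..0.037
start scene h0.140 84 u -0.083..0.082 v -0.027..0.041
start scene h0.148 117 u -0.081..0.078 v -0.028..0.041
start scene h0.156 100 u -0.086..0.088 v -0.034..0.040
start scene h0.164 106 u -0.089..0.091 v -0.027..0.040
now side h0.036 6 u -0.012..0.013 v -0.008..0.004
now side h0.044 25 u -0.026..0.017 v -0.011..0.012
now side h0.052 30 u -0.028..0.017 v -0.011..0.008
now side h0.060 25 u -0.028..0.020 v -0.010..0.007
now side h0.068 37 u -0.029..0.022 v -0.011..0.010
now side h0.076 30 u -0.028..0.022 v -0.010..0.010
now side h0.084 28 u -0.028..0.020 v -0.011..0.010
now side h0.092 27 u -0.026..0.022 v -0.010..0.007
now side h0.100 27 u -0.029..0.020 v -0.013..0.008
now side h0.108 24 u -0.029..0.017 v -0.010..0.004
now side h0.116 9 u -0.028..-0.015 v -0.010..-0.001
now side h0.132 52 u -0.086..0.081 v -0.032..0.031
now side h0.140 104 u -0.087..0.075 v -0.035..0.032
now side h0.148 149 u -0.087..0.075 v -0.035..0.029
now side h0.156 119 u -0.092..0.079 v -0.036..0.038
now side h0.164 109 u -0.094..0.083 v -0.037..0.035
```

There is a constant reading bias from the start: real fingertip z is the reported value plus 0.036, xy is fine, and the body is 96 mm above the tips as specified. The brush handling was relative to rack and runner contact, so it isn't affected. Opening and going 36 mm deeper.

Emit:
step_arm([
  [0,0,0,0,0,0,0.065],
  [0,0,0,0,0,0,0.065],
  [0,0,0,0,0,0,0.065],
  [0,0,0,0,0,0,0.065],
  [0,0,0,0,0,0,0.065],
  [0,0,0.01,0,0,0,0.065],
  [0,0,0.02,0,0,0,0.065],
  [0,0,0.029,0,0,0,0.065],
  [0,0,0.034,0,0,0,0.065],
  [0,0,0.034,0,0,0,0.065],
])

```text
clock: 29.62
eef_pos: [0.5462, -0.2864, -0.0285]
ee_rot: [-3.141, 0.001, -0.307]
force: [0.0, 0.6, -0.3]
opening: 0.065
```

Emit:
step_arm([
  [0,0,0,0,0,0,0.015],
  [0,0,0,0,0,0,0.015],
  [0,0,0,0,0,0,0.015],
  [0,0,0,0,0,0,0.015],
  [0,0,0,0,0,0,0.015],
  [0,0,0,0,0,0,0.015],
  [0,0,0,0,0,0,0.015],
])

```text
clock: 30.5
eef_pos: [0.5466, -0.2869, -0.0277]
ee_rot: [3.141, -0.0, -0.307]
force: [-0.8, -0.4, 1.4]
opening: 0.0256
```

Emit:
step_arm([
  [0,0,-0.03,0,0,0,0.015],
  [0,0,-0.08,0,0,0,0.015],
  [0,0,-0.13,0,0,0,0.015],
  [0,-0.04,-0.14,0,0,-0.1,0.015],
  [0.004,-0.09,-0.14,0,0,-0.2,0.015],
  [0.008,-0.14,-0.14,0,0,-0.307,0.015],
  [0.011,-0.19,-0.14,0,0,-0.307,0.015],
  [0.014,-0.23,-0.14,0,0,-0.307,0.015],
  [0.014,-0.2487,-0.14,0,0,-0.307,0.015],
  [0.014,-0.2487,-0.14,0,0,-0.307,0.015],
])

```text
clock: 31.75
eef_pos: [0.6347, -0.0532, 0.1115]
ee_rot: [-3.142, 0.001, 0.002]
force: [-0.7, 0.1, -2.3]
opening: 0.0259
```

Emit:
step_arm([
  [0,0,0,0,0,0,0.015],
  [0,0,0.03,0,0,0,0.015],
  [0,0,0.06,0,0,0,0.015],
  [0,0,0.09,0,0,0,0.015],
  [0,0,0.105,0,0,0,0.015],
  [0,0,0.105,0,0,0,0.015],
  [0,0,0.105,0,0,0,0.015],
])

```text
clock: 32.62
eef_pos: [0.6362, -0.0545, 0.0087]
ee_rot: [3.141, -0.002, -0.0]
force: [0.3, -0.5, -1.3]
opening: 0.0258
```

Emit:
step_arm([
  [0,0,0.007,0,0,0,0.015],
  [0,0,0.0125,0,0,0,0.015],
  [0,0,0.0145,0,0,0,0.015],
  [0,0,0.0145,0,0,0,0.015],
  [0,0,0.0145,0,0,0,0.015],
])

```text
clock: 33.25
eef_pos: [0.6367, -0.0539, -0.0057]
ee_rot: [3.141, -0.003, 0.0]
force: [0.6, 1.8, 6.3]
opening: 0.0258
```

Emit:
step_arm([
  [0,0,0,0,0,0,0.03],
  [0,0,0,0,0,0,0.05],
  [0,0,0,0,0,0,0.05],
  [0,0,0,0,0,0,0.05],
  [0,0,0,0,0,0,0.05],
  [0,0,-0.03,0,0,0,0.05],
  [0,0,-0.07,0,0,0,0.05],
  [0,0,-0.12,0,0,0,0.05],
  [0,0,-0.17,0,0,0,0.065],
  [0,0,-0.18,0,0,0,0.065],
])

```text
clock: 34.5
eef_pos: [0.6375, -0.0544, 0.1775]
ee_rot: [3.14, -0.008, 0.0]
force: [0.3, 0.2, 0.3]
opening: 0.0642
```

Emit:
step_arm([
  [-0.035,0.042,-0.02,0,0,0.1,0.065],
  [-0.07,0.084,-0.04,0,0,0.2,0.065],
  [-0.105,0.126,-0.06,0,0,0.297,0.065],
  [-0.14,0.168,-0.075,0,0,0.297,0.065],
  [-0.175,0.21,-0.075,0,0,0.297,0.065],
  [-0.197,0.236,-0.075,0,0,0.297,0.065],
  [-0.197,0.236,-0.075,0,0,0.297,0.065],
  [-0.197,0.236,-0.075,0,0,0.297,0.065],
])

```text
clock: 35.5
eef_pos: [0.4381, -0.2891, 0.2466]
ee_rot: [-3.14, 0.001, -0.297]
force: [0.6, 0.7, 0.7]
opening: 0.0651
```

```bash
python3 - <<'E'
from h import *
blobs("wrist"); blobs("scene",x0=.58,x1=.69,y0=-.1,y1=.13,zmin=.03); go(.4488,-.2873,.0,-17)
E
```

```text
wrist px [306  61] top 0.0275 all [ 543.1 -390.1] [69.9 27. ] 8.2 top [ 543.1 -390.4] [69.9 26.5] 8.5 col [167  24  16]
wrist px [337 110] top 0.0322 all [ 470.3 -414.1] [34.6 50.1] 51.2 top [ 470.3 -414.1] [34.5 50. ] 51.3 col [121 115 111]
wrist px [253 153] top 0.0370 all [ 447.9 -287.8] [29.6 48.2] 72.0 top [ 463.  -292.9] [28.5 16.1] 72.1 col [138 131 127]
scene px [225 204] top 0.0521 all [639.1 -52.3] [28.3 71.7] 88.9 top [639.7 -52.8] [68.5 26.9] 1.5 col [95 90 81]
TCP [ 0.4386 -0.2888  0.247 ] [-3.1409e+00  8.0000e-04 -2.9550e-01] F [-1.1 -0.3 -0.2] op 0.0651 t 35.6
-> (0.4488, -0.2873, 0.0, -17) delta [ 0.0095 -0.0043  0.247 ] [-0.001  0.001  0.001]
```

Emit:
step_arm([
  [0.015,-0.0037,0.05,0,0,0.018,0.065],
  [0.015,-0.0037,0.1,0,0,0.018,0.065],
  [0.015,-0.0037,0.15,0,0,0.018,0.065],
  [0.015,-0.0037,0.2,0,0,0.018,0.065],
  [0.015,-0.0037,0.24,0,0,0.018,0.065],
  [0.015,-0.0037,0.262,0,0,0.018,0.065],
  [0.015,-0.0037,0.275,0,0,0.018,0.065],
  [0.015,-0.0037,0.275,0,0,0.018,0.065],
  [0.015,-0.0037,0.275,0,0,0.018,0.065],
])

```text
clock: 36.72
eef_pos: [0.4545, -0.2912, -0.0262]
ee_rot: [3.141, -0.002, -0.315]
force: [0.2, -0.3, 0.2]
opening: 0.0651
```

Emit:
step_arm([
  [0,0,0,0,0,0,0.02],
  [0,0,0,0,0,0,0.02],
  [0,0,0,0,0,0,0.02],
  [0,0,0,0,0,0,0.02],
  [0,0,0,0,0,0,0.02],
  [0,0,0,0,0,0,0.02],
  [0,0,0,0,0,0,0.02],
])

```text
clock: 37.6
eef_pos: [0.4535, -0.2907, -0.0272]
ee_rot: [-3.142, -0.0, -0.315]
force: [-0.6, 1.8, 2.9]
opening: 0.0295
```

Emit:
step_arm([
  [0,0,-0.03,0,0,0,0.015],
  [0,0,-0.08,0,0,0,0.015],
  [0,0,-0.13,0,0,0,0.015],
  [0.01,-0.04,-0.14,0,0,-0.1,0.015],
  [0.02,-0.09,-0.14,0,0,-0.2,0.015],
  [0.03,-0.14,-0.14,0,0,-0.315,0.015],
  [0.042,-0.19,-0.14,0,0,-0.315,0.015],
  [0.054,-0.24,-0.14,0,0,-0.315,0.015],
  [0.067,-0.29,-0.14,0,0,-0.315,0.015],
  [0.08,-0.34,-0.14,0,0,-0.315,0.015],
])

```text
clock: 38.85
eef_pos: [0.6349, 0.0094, 0.1114]
ee_rot: [3.142, 0.002, 0.0]
force: [-0.2, -0.4, -2.6]
opening: 0.0297
```

Emit:
step_arm([
  [0,-0.008,0,0,0,0,0.015],
  [0,-0.008,0,0,0,0,0.015],
  [0,-0.008,0.03,0,0,0,0.015],
  [0,-0.008,0.06,0,0,0,0.015],
  [0,-0.008,0.09,0,0,0,0.015],
  [0,-0.008,0.108,0,0,0,0.015],
  [0,-0.008,0.108,0,0,0,0.015],
  [0,-0.008,0.108,0,0,0,0.015],
])

```text
clock: 39.85
eef_pos: [0.6359, 0.0152, 0.006]
ee_rot: [3.141, -0.002, -0.0]
force: [0.1, -0.3, -1.3]
opening: 0.0295
```

Target z ≈ −0.0052.

Emit:
step_arm([
  [0,0,0.006,0,0,0,0.015],
  [0,0,0.0105,0,0,0,0.015],
  [0,0,0.0115,0,0,0,0.015],
  [0,0,0.0115,0,0,0,0.015],
  [0,0,0.0115,0,0,0,0.015],
])

```text
clock: 40.48
eef_pos: [0.6363, 0.0157, -0.0052]
ee_rot: [3.141, -0.003, 0.0]
force: [-0.9, 0.6, 5.5]
opening: 0.0303
```

Emit:
step_arm([
  [0,0,0,0,0,0,0.033],
  [0,0,0,0,0,0,0.052],
  [0,0,0,0,0,0,0.052],
  [0,0,0,0,0,0,0.052],
  [0,0,0,0,0,0,0.052],
  [0,0,-0.03,0,0,0,0.052],
  [0,0,-0.07,0,0,0,0.052],
  [0,0,-0.12,0,0,0,0.052],
  [0,0,-0.17,0,0,0,0.065],
  [0,0,-0.18,0,0,0,0.065],
])

```text
clock: 41.72
eef_pos: [0.6374, 0.0155, 0.178]
ee_rot: [3.14, -0.008, 0.0]
force: [0.7, 0.2, 0.6]
opening: 0.0644
```

Emit:
step_arm([
  [-0.02,0.041,-0.03,0,0,0.1,0.065],
  [-0.04,0.082,-0.06,0,0,0.2,0.065],
  [-0.06,0.123,-0.07,0,0,0.3,0.065],
  [-0.08,0.165,-0.07,0,0,0.4,0.065],
  [-0.1,0.206,-0.07,0,0,0.5,0.065],
  [-0.12,0.247,-0.07,0,0,0.6,0.065],
  [-0.14,0.29,-0.07,0,0,0.677,0.065],
  [-0.165,0.335,-0.07,0,0,0.677,0.065],
  [-0.185,0.38,-0.07,0,0,0.677,0.065],
  [-0.197,0.405,-0.07,0,0,0.677,0.065],
])

```text
clock: 42.98
eef_pos: [0.4361, -0.3906, 0.2411]
ee_rot: [-3.141, 0.003, -0.679]
force: [0.1, 0.3, 0.2]
opening: 0.065
```

Emit:
step_arm([
  [0,0,0,0,0,0,0.065],
  [0,0,0,0,0,0,0.065],
  [0,0,0,0,0,0,0.065],
])

```text
clock: 43.35
eef_pos: [0.4384, -0.3881, 0.2428]
ee_rot: [-3.141, 0.001, -0.675]
force: [-0.6, 0.1, -0.9]
opening: 0.0648
```

```bash
python3 - <<'E'
from h import *
blobs("wrist"); blobs("scene",x0=.58,x1=.69,y0=-.1,y1=.13,zmin=.03); go(.4703,-.4145,-.028,-38.8)
E
```

```text
wrist px [207  98] top 0.0277 all [ 543.3 -390.7] [69.9 26.6] 8.2 top [ 543.3 -390.5] [69.9 26.1] 8.2 col [162  28  21]
wrist px [256 131] top 0.0324 all [ 470.3 -414.3] [33.3 49.4] 50.8 top [ 470.3 -414.3] [33.3 49.3] 50.8 col [113 107 104]
scene px [224 204] top 0.0515 all [640.5 -52.7] [27.8 70.6] 89.6 top [640.3 -51.9] [70.2 26.2] 1.4 col [95 90 81]
scene px [245 213] top 0.0592 all [632.5  17. ] [30.4 51.6] 88.4 top [649.7  17.1] [17.2 29.8] 0.3 col [96 91 82]
TCP [ 0.4384 -0.3884  0.2431] [-3.1415  0.     -0.6756] F [ 0.6 -0.7 -0.2] op 0.0647 t 43.45
-> (0.4703, -0.4145, -0.028, -38.8) delta [0.0413 0.0004 0.2711] [-0.     0.     0.002]
```

The red decoy's corner is close, so I'll use a narrower opening (46 mm) and bias the grip 4 mm away from it.

Emit:
step_arm([
  [0.037,0,0.05,0,0,0.008,0.046],
  [0.037,0,0.1,0,0,0.008,0.046],
  [0.037,0,0.15,0,0,0.008,0.046],
  [0.037,0,0.19,0,0,0.008,0.046],
  [0.037,0,0.2,0,0,0.008,0.046],
  [0.037,0,0.2,0,0,0.008,0.046],
  [0.037,0,0.2,0,0,0.008,0.046],
])

```text
clock: 44.32
eef_pos: [0.468, -0.4137, 0.0456]
ee_rot: [3.141, -0.004, -0.685]
force: [0.7, 0.7, -0.4]
opening: 0.0458
```

```bash
python3 - <<'E'
from h import *
blobs("wrist"); go(.4672,-.4118,-.028,-39.2)
E
```

```text
wrist px [169 147] top 0.0274 all [ 543.3 -391.2] [70.1 27.4] 7.8 top [ 543.2 -390.8] [69.9 26.9] 8.5 col [160  21  13]
wrist px [254 199] top 0.0320 all [ 470.6 -414.6] [34.1 50.6] 50.9 top [ 470.7 -414.6] [34.  50.5] 50.6 col [81 76 74]
TCP [ 0.4679 -0.4137  0.0456] [ 3.1407 -0.004  -0.6848] F [ 0.2 -0.1 -0.7] op 0.046 t 44.38
-> (0.4672, -0.4118, -0.028, -39.2) delta [-0.0021 -0.0011  0.0736] [ 0.001 -0.004 -0.001]
```

Emit:
step_arm([
  [-0.001,-0.0003,0.03,0,0,0,0.046],
  [-0.001,-0.0003,0.055,0,0,0,0.046],
  [-0.001,-0.0003,0.073,0,0,0,0.046],
  [-0.001,-0.0003,0.073,0,0,0,0.046],
  [-0.001,-0.0003,0.073,0,0,0,0.046],
])

```text
clock: 45.0
eef_pos: [0.4669, -0.4124, -0.0286]
ee_rot: [3.141, -0.002, -0.685]
force: [-0.0, -0.9, 1.5]
opening: 0.0461
```

Emit:
step_arm([
  [0,0,0,0,0,0,0.02],
  [0,0,0,0,0,0,0.02],
  [0,0,0,0,0,0,0.02],
  [0,0,0,0,0,0,0.02],
  [0,0,0,0,0,0,0.02],
  [0,0,0,0,0,0,0.02],
])

```text
clock: 45.75
eef_pos: [0.4668, -0.4122, -0.0287]
ee_rot: [3.141, -0.002, -0.685]
force: [0.5, 1.2, 5.4]
opening: 0.0338
```

Emit:
step_arm([
  [0,0,-0.03,0,0,0,0.015],
  [0,0,-0.08,0,0,0,0.015],
  [0,0,-0.13,0,0,0,0.015],
  [-0.015,-0.04,-0.14,0,0,-0.12,0.015],
  [-0.033,-0.087,-0.14,0,0,-0.25,0.015],
  [-0.051,-0.134,-0.14,0,0,-0.38,0.015],
  [-0.069,-0.181,-0.14,0,0,-0.5,0.015],
  [-0.087,-0.228,-0.14,0,0,-0.6,0.015],
  [-0.105,-0.275,-0.14,0,0,-0.685,0.015],
  [-0.12,-0.315,-0.14,0,0,-0.685,0.015],
])

```text
clock: 47.0
eef_pos: [0.5718, -0.0895, 0.1088]
ee_rot: [-3.141, 0.002, 0.001]
force: [0.4, 0.3, -3.3]
opening: 0.0335
```

Emit:
step_arm([
  [0,0,0,0,0,0,0.015],
  [0,0,0,0,0,0,0.015],
])

```text
clock: 47.25
eef_pos: [0.5717, -0.0918, 0.1092]
ee_rot: [-3.141, 0.002, 0.0]
force: [-0.1, -0.5, -3.0]
opening: 0.0338
```

Emit:
step_arm([
  [0.015,-0.045,0,0,0,0,0.015],
  [0.03,-0.09,0,0,0,0,0.015],
  [0.045,-0.135,0,0,0,0,0.015],
  [0.061,-0.179,0,0,0,0,0.015],
  [0.061,-0.179,0,0,0,0,0.015],
  [0.061,-0.179,0.03,0,0,0,0.015],
  [0.061,-0.179,0.065,0,0,0,0.015],
  [0.061,-0.179,0.095,0,0,0,0.015],
  [0.061,-0.179,0.105,0,0,0,0.015],
  [0.061,-0.179,0.105,0,0,0,0.015],
])

```text
clock: 48.5
eef_pos: [0.6332, 0.0861, 0.0049]
ee_rot: [3.141, 0.001, -0.001]
force: [0.7, -0.8, -2.1]
opening: 0.0339
```

Emit:
step_arm([
  [0,0,0.005,0,0,0,0.015],
  [0,0,0.01,0,0,0,0.015],
  [0,0,0.01,0,0,0,0.015],
  [0,0,0.01,0,0,0,0.015],
])

```text
clock: 49.0
eef_pos: [0.6337, 0.0874, -0.0046]
ee_rot: [3.142, -0.0, 0.0]
force: [0.4, 0.1, -3.4]
opening: 0.0337
```

Emit:
step_arm([
  [0,0,0.0015,0,0,0,0.015],
  [0,0,0.0025,0,0,0,0.015],
  [0,0,0.0025,0,0,0,0.015],
])

```text
clock: 49.38
eef_pos: [0.634, 0.0874, -0.0067]
ee_rot: [-3.142, -0.001, -0.0]
force: [-0.1, 0.1, 1.1]
opening: 0.0341
```

Emit:
step_arm([
  [0,0,0,0,0,0,0.037],
  [0,0,0,0,0,0,0.054],
  [0,0,0,0,0,0,0.054],
  [0,0,0,0,0,0,0.054],
  [0,0,0,0,0,0,0.054],
  [0,0,-0.03,0,0,0,0.054],
  [0,0,-0.07,0,0,0,0.054],
  [0,0,-0.12,0,0,0,0.054],
  [0,0,-0.17,0,0,0,0.03],
  [0,0,-0.18,0,0,0,0],
])

```text
clock: 50.62
eef_pos: [0.636, 0.0873, 0.1775]
ee_rot: [3.141, -0.008, 0.0]
force: [-0.4, 0.5, -0.4]
opening: 0.0375
```

Emit:
step_arm([
  [-0.04,0.013,0,0,0,0,0],
  [-0.08,0.026,0,0,0,0,0],
  [-0.12,0.039,0,0,0,0,0],
  [-0.16,0.052,0,0,0,0,0],
  [-0.181,0.057,0,0,0,0,0],
  [-0.181,0.057,0.03,0,0,0,0],
  [-0.181,0.057,0.08,0,0,0,0],
  [-0.181,0.057,0.13,0,0,0,0],
  [-0.181,0.057,0.17,0,0,0,0],
  [-0.181,0.057,0.18,0,0,0,0],
])

```text
clock: 51.88
eef_pos: [0.4489, 0.031, -0.0108]
ee_rot: [-3.14, 0.008, -0.0]
force: [0.2, -0.0, -0.1]
opening: 0.0004
```

```bash
python3 - <<'E'
from h import *
pose(); p=cam("scene")[0]; q=cam("side")[0]; blobs("scene",x0=.58,x1=.69,y0=-.1,y1=.13,zmin=.03)
save("pre.png",np.hstack([cv2.resize(p[130:300,160:390],(400,296)),cv2.resize(q[130:330,180:450],(400,296))]))
E
```

```text
TCP [ 0.4489  0.031  -0.0108] [-3.1402e+00  7.5000e-03 -1.0000e-04] F [ 0.2 -0.  -0.1] op 0.0004 t 51.88
scene px [257 202] top 0.0648 all [581.5  26.9] [202.2   3.1] 90.0 top [581.6  50.9] [  3.  152.4] 0.1 col [79 66 45]
scene px [224 204] top 0.0505 all [640.9 -52.1] [70.7 29.6] 2.1 top [640.1 -53. ] [27.5 68.9] 89.9 col [98 93 84]
scene px [245 213] top 0.0604 all [632.9  16.6] [50.6 32.8] 0.9 top [648.9  17.9] [28.8 18.1] 88.1 col [99 94 85]
scene px [264 224] top 0.0549 all [641.6  88. ] [36.1 54.5] 88.9 top [642.1  88.3] [50.8 34.3] 3.3 col [97 91 82]
```

View pics/pre.png

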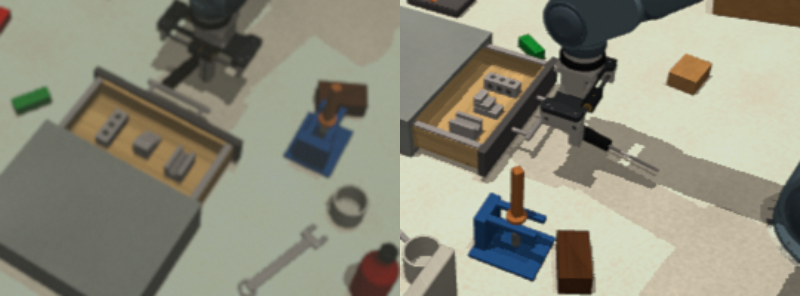

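All three pieces lie side by side on the drawer floor (left panel: (112,128), (147,144), (180,163)). The brush hangs in the rack at (330,120), and the fingers are in front of the bar. Now pushing.

Emit:
step_arm([
  [0,0,0,0,0,0,0],
  [0.015,0,0,0,0,0,0],
  [0.03,0,0,0,0,0,0],
  [0.042,0,0,0,0,0,0],
  [0.053,0,0,0,0,0,0],
  [0.064,0,0,0,0,0,0],
  [0.075,0,0,0,0,0,0],
  [0.086,0,0,0,0,0,0],
  [0.097,0,0,0,0,0,0],
  [0.108,0,0,0,0,0,0],
])

```text
clock: 53.28
eef_pos: [0.5609, 0.0304, -0.0076]
ee_rot: [-3.142, 0.001, 0.0]
force: [-1.4, 0.1, -1.2]
opening: 0.0005
```

Emit:
step_arm([
  [0.011,0,0,0,0,0,0],
  [0.022,0,0,0,0,0,0],
  [0.033,0,0,0,0,0,0],
  [0.043,0,0,0,0,0,0],
  [0.051,0,0,0,0,0,0],
  [0.056,0,0,0,0,0,0],
  [0.056,0,0,0,0,0,0],
])

```text
clock: 54.15
eef_pos: [0.6174, 0.0302, -0.0069]
ee_rot: [3.141, -0.002, -0.0]
force: [-0.5, -0.2, -0.1]
opening: 0.0003
```

Continuing in small steps until the stop shows as a rise in force.

Emit:
step_arm([
  [0.003,0,0,0,0,0,0],
  [0.006,0,0,0,0,0,0],
  [0.009,0,0,0,0,0,0],
  [0.012,0,0,0,0,0,0],
  [0.012,0,0,0,0,0,0],
])

```text
clock: 54.78
eef_pos: [0.629, 0.0303, -0.0073]
ee_rot: [3.142, -0.001, 0.0]
force: [0.2, 0.0, -0.1]
opening: 0.0004
```

```bash
python3 - <<'E'
from h import *
pose(); 
for n in("scene","side"):
    p,W,K,E=cam(n); w=W.reshape(-1,3)
    m=(w[:,0]>.6)&(w[:,0]<.7)&(w[:,1]>-.11)&(w[:,1]<-.05)&(w[:,2]>.06)&(w[:,2]<.079); print(n,"panel x",np.percentile(w[m,0],[2,50,98]).round(4),m.sum())
    m=(w[:,0]>.58)&(w[:,0]<.68)&(w[:,1]>-.05)&(w[:,1]<.0)&(w[:,2]>.044)&(w[:,2]<.056); print("bar x",np.percentile(w[m,0],[2,50,98]).round(4) if m.any() else 0,m.sum())
    m=(w[:,0]>.65)&(w[:,0]<.95)&(w[:,1]>-.11)&(w[:,1]<-.05)&(w[:,2]>.08)&(w[:,2]<.09); print("chest top x",w[m,0].min(),w[m,0].max())
E
```

```text
TCP [ 0.629   0.0303 -0.0073] [ 3.1415e+00 -8.0000e-04  0.0000e+00] F [ 0.2  0.  -0.1] op 0.0004 t 54.77
scene panel x [0.6821 0.6911 0.6968] 106
bar x [0.6407 0.6493 0.6679] 63
chest top x 0.7054804460864565 0.9330920446126034Traceback (most recent call last):
  File "<stdin>", line 5, in <module>
    return _quantile_unchecked(
        a, q, axis, out, overwrite_input, method, keepdims, weights)
    return _ureduce(a,
                    func=_quantile_ureduce_func,
    ...<5 lines>...
                    overwrite_input=overwrite_input,
                    method=method)
    r = func(a, **kwargs)
    result = _quantile(arr,
                       quantiles=q,
    ...<2 lines>...
                       out=out,
                       weights=wgt)
    slices_having_nans = np.isnan(arr[-1, ...])
                                  ~~~^^^^^^^^^
IndexError: index -1 is out of bounds for axis 0 with size 0
```

Emit:
step_arm([
  [0.003,0,0,0,0,0,0],
  [0.006,0,0,0,0,0,0],
  [0.006,0,0,0,0,0,0],
])

```text
clock: 55.25
eef_pos: [0.635, 0.0303, -0.0073]
ee_rot: [3.142, -0.001, -0.0]
force: [1.0, 0.1, -0.1]
opening: 0.0006
```

Emit:
step_arm([
  [0.002,0,0,0,0,0,0],
  [0.004,0,0,0,0,0,0],
  [0.006,0,0,0,0,0,0],
  [0.006,0,0,0,0,0,0],
])

```text
clock: 55.75
eef_pos: [0.6403, 0.0303, -0.0074]
ee_rot: [-3.142, 0.001, 0.0]
force: [-2.6, -0.0, 1.2]
opening: 0.0005
```

Emit:
step_arm([
  [0.001,0,0,0,0,0,0],
  [0.002,0,0,0,0,0,0],
  [0.002,0,0,0,0,0,0],
])

```text
clock: 56.12
eef_pos: [0.6402, 0.0303, -0.0074]
ee_rot: [3.141, 0.006, 0.0]
force: [-9.9, -0.4, 8.2]
opening: 0.0004
```

Hard stop reached: the tool no longer advances and the force rose to 10 N. Retreating and checking.

Emit:
step_arm([
  [-0.005,0,0,0,0,0,0],
  [-0.02,0,0,0,0,0,0],
  [-0.05,0,0,0,0,0,0],
  [-0.08,0,0,0,0,0,0],
  [-0.1,0,-0.03,0,0,0,0],
  [-0.1,0,-0.08,0,0,0,0],
  [-0.12,0.05,-0.13,0,0,0,0],
  [-0.14,0.1,-0.18,0,0,0,0],
  [-0.16,0.15,-0.2,0,0,0,0],
  [-0.18,0.2,-0.2,0,0,0,0],
])

```text
clock: 57.38
eef_pos: [0.4657, -0.1666, 0.1952]
ee_rot: [3.138, -0.006, 0.001]
force: [0.5, -0.3, -0.6]
opening: 0.0005
```

```bash
python3 - <<'E'
from h import *
pose(); p,W,_,_=cam("scene"); q=cam("side")[0]
w=W.reshape(-1,3)
m=(w[:,0]>.6)&(w[:,0]<.72)&(abs(w[:,1]-.016)<.1)&(w[:,2]>.062)&(w[:,2]<.076); print("panel x",np.percentile(w[m,0],[2,98]).round(4))
blobs("scene",x0=.45,x1=.63,y0=.31,y1=.43)
m=(abs(w[:,0]-.45)<.03)&(abs(w[:,1]-.27)<.03)&(w[:,2]>.155)&(w[:,2]<.19); print("brush",np.percentile(w[m,2],95),w[m].mean(0))
D=np.load("/tmp/scene0.npz")["p"]
save("end.png",np.hstack([cv2.resize(p,(400,300)),cv2.resize(q,(400,300))]))
E
```

```text
TCP [ 0.4657 -0.1666  0.1952] [ 3.1378e+00 -6.4000e-03  1.2000e-03] F [ 0.5 -0.3 -0.6] op 0.0005 t 57.38
panel x [0.6922 0.7015]
scene px [361 248] top 0.0517 all [555.2 369.8] [57.9 61.6] 83.3 top [556.3 368.5] [57.8 58.8] 32.0 col [87 87 76]
brush 0.17502348638340948 [0.45307998 0.27040432 0.16760729]
```

View pics/end.png

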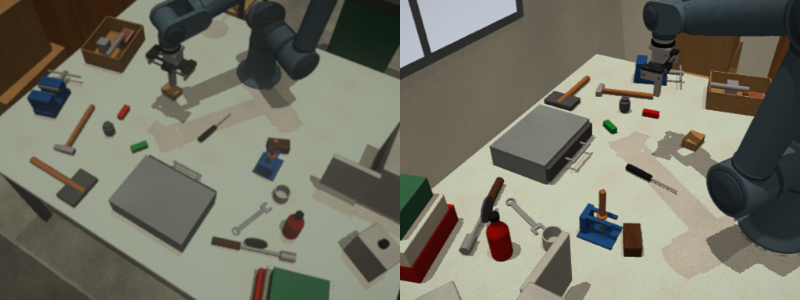

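The drawer is shut, flush with the chest at (165,190). The brush is upright in the rack, the cup stands where it was, and nothing else has moved. Handing in.

```bash
python3 -c "
from bench import r
print(r.finish_job())"
```

```text
the job is handed in; nothing more can be done
None
```

The job is done and handed in at about 57 s on the robot's clock, out of 210 s.

- **Oiling:** I dipped the brush about 31 mm below the cup's rim, then dabbed the left runner. I dipped again to the same depth and dabbed the right runner. Both dabs showed about 6 N of contact.
- **Brush:** I put it back in the rack before handling the pieces, because the gripper had to be free. The last check showed its top at 0.175 m and at its starting position, so it hangs as it did.
- **Pieces:** the parallel, step block and V-block lie side by side on the drawer floor; there was no collet. The V-block was knocked about 3 cm aside during the run, and I measured it again before grasping it.
- **Drawer:** I pushed it to the hard stop, where the tool stopped moving and the force rose to 10 N. The front panel moved about 138 mm and looks flush in both views.
- **Other items:** the cup is upright and unmoved. The other things on the bench look unmoved in the final pictures.

**What went wrong or disagreed:**
- **Height reading:** the reported tool height is about 36 mm lower than the real fingertips, and was from the start. My first try at the parallel therefore closed above it without touching it, and I corrected for the offset after that.
- **Brush grip:** for the same reason I held the brush near the top of its handle, not at 125 mm. It held without any visible slip.
- **Camera offsets:** the three cameras disagreed with each other by 2 to 4 mm.

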